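# Clamp a pump barrel with the thumbscrew and push the stuck solder plug out

## Robot

A 6-joint arm with a two-finger parallel gripper is mounted at the origin on a cart in front of the work surface, level with it; the furniture and walls round the work are solid. World frame = base frame: x ahead of the robot, y to its left, z up, the work surface at z = 0. Lengths are in mm, angles in rad, forces in N, time in s.
With the tool pointing down it reaches from about 300 to 775 mm from the base axis. Payload 14.6 kg.
Tool frame: the origin (TCP) lies midway between the tips of the shut fingers; the grasp point (between the pads) lies 19 mm behind it; z points along the fingers, y is the direction in which the jaws open and shut (so a half turn about z gives the same grasp; the last joint's range is limited). The gripper opens to 94 mm and grips with 3 to 60 N. Pads are 16 mm wide; open, the fingers measure 119 mm over their backs; the gripper's body (75 mm by 177 mm) begins 78 mm behind the grasp point.
Start: joints at [1.173, 0.3, 1.521, -0, 1.321, -0.067], TCP at [178.637, 520.171, 205.446] pointing down, gripper open.
Joint ranges: [-3.03, 3.03], [-0.79, 2.21], [0.23, 2.52], [-1.04, 4.18], [0, 3.07], [-2.55, 2.55]. Speed limits (rad/s): [2.22, 2.22, 2.57, 3.14, 3.14, 3.14].

## Interface

Orientations are given as [roll, pitch, yaw] about the fixed x, y, z axes, in that order (R = Rz(yaw) Ry(pitch) Rx(roll)).
In Python, from cell import manip gives the robot as it stands.
- The arm moves only by the tool play_rows, never from a script. Its argument "commands" is a list of rows, each an object of numbers: "x", "y", "z": the shift along the tool's x, y, z in m; "wx", "wy", "wz": the turn, a rotation vector about the tool's x, y, z in degrees; "grip": the opening, from 0 (shut) to 1 (fully open). In form: [{"x": .., "y": .., "z": .., "wx": .., "wy": .., "wz": .., "grip": ..}, ...]. A call has 1 to 20 rows; each row shifts and turns the commanded pose from where the row before left it, along the tool's axes as they then stand; what a row does not reach is not made up. A row lasts 1/8 s, in which the tool goes at most 62.5 mm and 10.7 degrees, less where a joint would pass 70% of its speed; a pose out of reach is approached as far as the arm can. A call is refused whole if a number of a shift passes 0.0625 or a number of a turn 10.7, either way. A call with a gripper value outside its range is refused whole. The fingers move at their own pace and stop on an object; "squeeze" is the grip in N (left out, the last holds). Time passes only in rows, so rows that do not move let the fingers close. It gives the time, the measured TCP pose, the force and the opening at its end, in the units of the state.
- manip.read_state(): the state, without advancing time (a new reading comes with each control period).
- manip.camera(name): name is "scene" or "top" or "wrist"; returns (picture, depth): 480x640x3 uint8, red, green, blue; 480x640 float32, mm along the optical axis (not along the pixel's ray), 0 where there is no reading.
- manip.camera_info(name): a dict with "intrinsics" (3x3 intrinsics, pixels), "camera_from_world" (4x4, takes a point from world to camera coordinates); the wrist camera has in their place "tool_from_camera" (4x4, takes a point from camera to tool coordinates, whose origin is the TCP and whose axes are the flange's). Camera axes: x right, y up, looking along -z (the intrinsics and any distortion apply to the point x, -y, -z); pixel columns grow to the right and rows downward; lengths in mm; the calibration is good to about 2 mm. The wrist camera is an equidistant fisheye: a pixel r from the principal point sees the ray r / f radians off the axis. A picture is of the moment at which its call begins: read the wrist's pose just before it. camera_info takes no time and is no camera call.
- manip.sign_off(): hands the job in, once; it reports no verdict.
The state is a dict: "clock": time; "joints": joint angles; "qd": joint speeds; "effort": joint torques, N m; "eef_pos": TCP position; "eef_rot": TCP orientation; "wrist_force": force on the tool from outside, world axes, zero at the start; "moment": the same for the moment, N m; "finger_gap": finger opening in mm.
Only numpy, scipy, OpenCV 4.12 (cv2) and the standard library are available. Lean on these libraries where they do the work, as an engineer would, in place of code of your own. Each camera call takes 0.05 s, during which the arm holds its last target.

## Task

A plug of old solder is stuck in the aluminium pump barrel that lies loose in the V-block clamp. First turn the knurled thumbscrew clockwise until its pad is firmly home on the barrel, stopping as soon as it goes tight so that the barrel is not crushed. Then take the brass rod out of its wooden block and push it through the barrel from the end away from the blue tray until the plug drops into the tray at the far end, without sliding the barrel along its clamp.

Things in the scene. Friction and masses are not known exactly. Their poses are not given: they have to be found in the camera images.
- thumbscrew_grip (a point): the knurled steel thumbscrew knob on top of the clamp's yoke: 38 mm across, 25 mm high, upright axis, round, with a red mark on top. The point is on its axis, half-way up the knob (about 0.15 m above the bench); when it is home there are 20 mm between the knob's underside and the yoke bar, 14 mm over the boss round the screw. It sinks 0.8 mm for each radian of tightening. Its z axis points up and its x axis at the red mark.
- thumbscrew (a joint): angle of the screw itself in rad. It grows as the screw is turned clockwise seen from above (tightening): 0 is home, its end stop; the episode starts at -3.1 to -2.0. Its pad meets the barrel at about -0.4; up to 0 the screw runs at 0.1 to 0.15 N m, and stays where it is left.
- knob_twist (a joint): how far the knob is wound up, clockwise, against the screw in its springy hub, in rad: 1.2 N m of torque per rad. It is about 0.1 while the screw runs freely, grows as fast as the knob is turned once the screw is home, and goes back to 0 when the knob is let go; 0.6 (0.7 N m) would crush the barrel.
- v_axis (a point): point on the centre line of the V-block clamp (dark cast block 134 x 82 mm bolted to the bench, with a 116 mm wide yoke bar over it on two studs, bar top 113 mm above the bench), 65 mm above the bench, straight under the thumbscrew. Its y axis points along the V, out of the rod's entry side; the blue tray is on its -y side. z is up. The V-block reaches 36 mm, its foot 41 mm, to either side of this point along y.
- barrel_center (a point): centre of the aluminium barrel, a tube 110 mm long, 32 mm outside, 20 mm bore, open at both ends, 0.15 kg, lying in the V along the clamp's y axis. Its y axis points to the entry mouth.
- barrel_mouth (a point): centre of the barrel's entry mouth (the end away from the blue tray), 55 mm along +y from the barrel's centre, about 65 mm above the bench; y axis points out of the barrel. The end stands some 19 mm out of the V-block.
- plug_center (a point): centre of the grey solder plug, 20 mm across and 24 mm long, 60 g, somewhere near the middle of the barrel. It is tight in the bore: about 10 N along the axis move it, more than an unclamped barrel's grip in the V.
- rod_center (a point): centre of the brass push rod, 14 mm in diameter, 170 mm long, both ends alike, about 0.2 kg; its y axis is along the rod. At the start it lies level in the wooden block, its centre 32 mm above the bench, parallel to the block's y axis.
- rod_block_top (a point): wooden tool block, 60 x 192 mm (x, y), 41 mm high, fixed: the point is over its centre at the level of its top; y along the rod. The rod's ends lie sunk in 20 mm wide slots, so it can only be gripped in the finger gap: 70 mm long along y at the middle, open on both sides, its floor 10 mm above the bench. Held there, the rod cannot pass right through the barrel; it has to be let go in the barrel (or on the bench) and taken again nearer its tail.
- tray_in (a point): centre of the inner floor (3 mm above the bench) of the blue catch tray, 110 x 114 mm (x, y) and 26 mm high, fixed, under the barrel's far end; y parallel to the barrel.
Not all that is in view belongs to the job. Leave any red look-alike of the part that bears barrel_center alone.

How it is judged (in metres and radians):
On the way, in this order (a step that is already met when the one before it is completed fails the run):
1. the thumbscrew is home on the barrel while the plug is still in it (value of joint thumbscrew above -0.15 rad and distance between plug_center and barrel_center below 0.03 m), for 0.2 s.
2. the plug has dropped out of the barrel (height (world z) of plug_center below 0.03 m), for 0.2 s.
At the end, for the whole second after the job is handed in: the thumbscrew is home (within 0.15 rad), the plug lies still in the blue tray, the barrel lies clamped in its V (within 20 mm of the middle and 0.1 rad), and the rod is in the barrel or on the bench (value of joint thumbscrew above -0.15 rad and x of plug_center in the frame of tray_in between -0.054 and 0.054 m and y of plug_center in the frame of tray_in between -0.056 and 0.056 m and z of plug_center in the frame of tray_in below 0.026 m and linear speed of solder_plug below 0.02 m/s and distance between barrel_center and v_axis below 0.02 m and angle between the y axis of barrel_center and the y axis of v_axis, either way round below 0.1 rad and height (world z) of rod_center above 0 m); the robot touches nothing.
It fails at once if the barrel is pushed along or off its V by more than 12 mm (distance of barrel_center from where it was at the start of the episode above 0.012 m).
It fails at once if the thumbscrew is overtightened (more than 0.7 N m), crushing the barrel (value of joint knob_twist above 0.6 rad).
It also fails if it takes over 58 s, if anything falls off the work surface, if the arm or the gripper's body presses on something with over 40 N, if the wrist force passes 120 N, or if a joint passes its speed limit or range.

## Working session

There is one attempt and no reset: what is moved stays moved. The work goes in short steps, Python scripts to look and compute and a tool call to move; the robot and the scene stay as the last step left them, time stands still between calls to the robot, and variables do not carry over. Pictures are saved under pics/ and viewed, and the job is handed in when it is done.

Besides the shell and the picture viewer there is one more tool, called after ">>>" by a JSON object that holds its "api" and its "payload", one argument or row to a line. play_rows: Moves the arm, as the interface text tells. Its arguments: {"type":"object","properties":{"commands":{"type":"array"},"squeeze":{"type":"number"}},"required":["commands"]}

```bash
mkdir -p pics; ls
python3 - <<'E'
from cell import manip
import cv2,numpy as np
print(manip.read_state())
for n in ("scene","top","wrist"):
    p,d=manip.camera(n); cv2.imwrite(f"pics/{n}0.png",p[:,:,::-1]); np.save(f"pics/{n}0_d.npy",d)
    print(n,{k:np.round(v,4).tolist() if hasattr(v,'shape') or isinstance(v,list) else v for k,v in manip.camera_info(n).items()}, (d>0).mean())
E
```

```text
pics
{'clock': 0.0, 'joints': array([ 1.17340599e+00,  3.00476030e-01,  1.52157691e+00, -3.74755176e-05,
        1.32073288e+00, -6.66365224e-02]), 'qd': array([ 0.00071185, -0.0003027 , -0.00110712, -0.00047069, -0.00113884,
        0.00034815]), 'effort': array([ 1.02352151e-03, -5.31776798e+01, -3.52749896e+01,  7.09126191e-02,
        2.40256899e-02, -7.01363865e-05]), 'eef_pos': array([178.5418022 , 519.92765103, 204.88540053]), 'eef_rot': array([-3.14039971e+00, -4.32316189e-05,  2.81084811e+00]), 'wrist_force': array([ 0.49084801,  0.154909  , -0.15054334]), 'moment': array([-0.06499075,  0.0497765 , -0.00164816]), 'finger_gap': 93.89618394362692}
scene {'intrinsics': [[541.1574, 0.0, 318.2977], [0.0, 541.1574, 232.9476], [0.0, 0.0, 1.0]], 'camera_from_world': [[0.8162, -0.5776, -0.0126, -359.6983], [0.4416, 0.6097, 0.6582, -352.4502], [-0.3725, -0.5428, 0.7528, -824.989], [0.0, 0.0, 0.0, 1.0]]} 0.9960221354166666
top {'intrinsics': [[504.7831, 0.0, 321.1867], [0.0, 504.7831, 237.0182], [0.0, 0.0, 1.0]], 'camera_from_world': [[-0.1516, -0.9884, -0.0008, 161.3996], [0.9656, -0.1482, 0.2136, -512.4722], [-0.2112, 0.0316, 0.9769, -858.8664], [0.0, 0.0, 0.0, 1.0]]} 0.996103515625
wrist {'intrinsics': [[371.6483, 0.0, 320.7132], [0.0, 371.6483, 241.9754], [0.0, 0.0, 1.0]], 'tool_from_camera': [[0.0007, 0.9639, 0.2663, 76.9666], [1.0, -0.0006, -0.0003, -0.4411], [-0.0001, 0.2663, -0.9639, -179.5234], [0.0, 0.0, 0.0, 1.0]]} 0.9954296875
```

View pics/scene0.png

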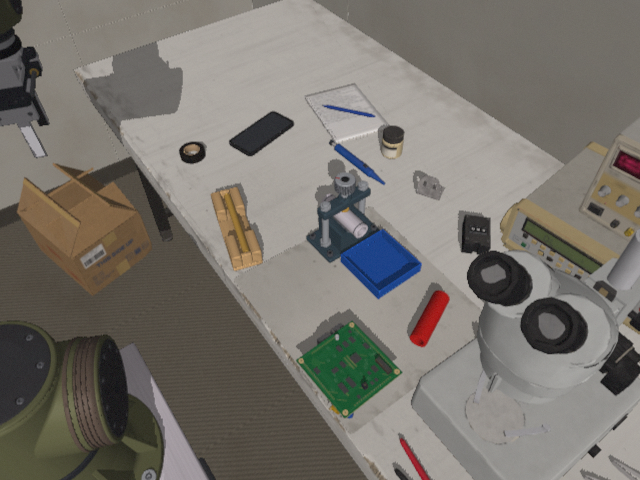

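View pics/top0.png

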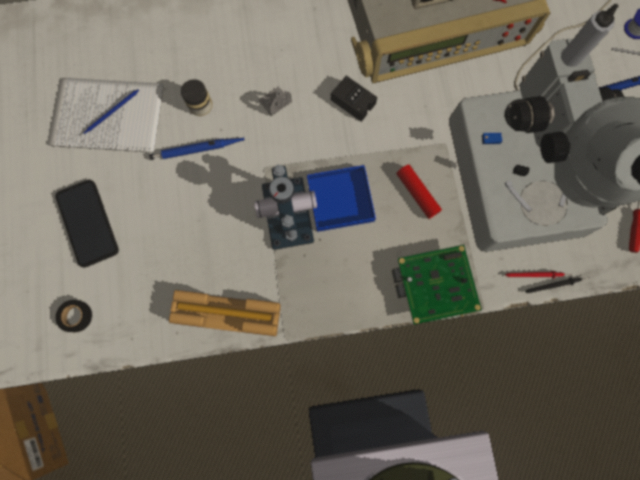

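View pics/wrist0.png

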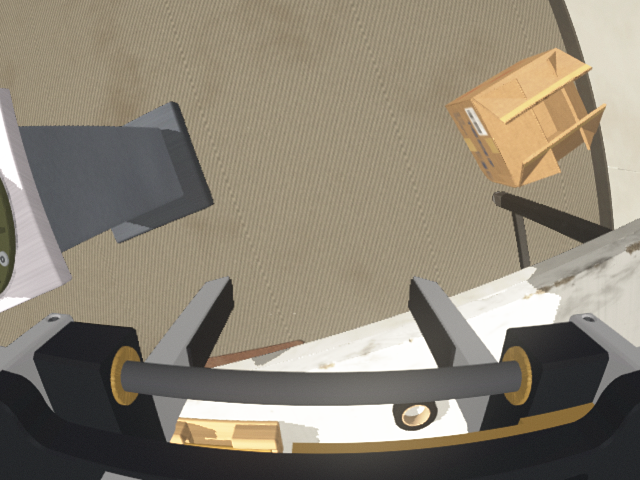

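The scene view shows the clamp at about (343,205), with its knob at (346,181), the rod block at (237,225), the tray at (381,262) and the red look-alike at (430,318). In the top view the knob is at (281,187), the barrel runs from (256,208) to (315,201), and the rod is at (225,310). Other round things that could pass for the knob: the two stud nuts at top (279,171) and (288,235), the jar at (196,97) and the tape at (74,315). Next I'll crop in close and measure.

```bash
cat > h.py <<'E'
import numpy as np,cv2
from cell import manip
def cam(n):
    i=manip.camera_info(n); return np.array(i["intrinsics"]),np.array(i["camera_from_world"])
def cloud(n,d):
    K,T=cam(n); v,u=np.mgrid[0:480,0:640]
    P=np.stack([(u-K[0,2])/K[0,0]*d,-(v-K[1,2])/K[1,1]*d,-d],-1)
    return (P-T[:3,3])@T[:3,:3]
def proj(n,p):
    K,T=cam(n); c=T[:3,:3]@np.array(p,float)+T[:3,3]
    return K[0,0]*c[0]/-c[2]+K[0,2], K[1,1]*-c[1]/-c[2]+K[1,2]
def ray_z(n,u,v,z):
    K,T=cam(n); d=T[:3,:3].T@np.array([(u-K[0,2])/K[0,0],-(v-K[1,2])/K[1,1],-1]); o=-T[:3,:3].T@T[:3,3]
    return o+d*(z-o[2])/d[2]
E
python3 - <<'E'
from h import *
t=cv2.imread("pics/top0.png"); s=cv2.imread("pics/scene0.png")
a=cv2.resize(t[140:350,150:390],None,fx=3.3,fy=2.85,interpolation=cv2.INTER_CUBIC)
cv2.imwrite("pics/tc.png",cv2.resize(t[150:260,230:390],None,fx=5,fy=5,interpolation=cv2.INTER_CUBIC))
cv2.imwrite("pics/sc.png",cv2.resize(s[160:310,290:440],None,fx=4,fy=4,interpolation=cv2.INTER_CUBIC))
cv2.imwrite("pics/tr.png",cv2.resize(t[270:350,150:300],None,fx=5,fy=5,interpolation=cv2.INTER_CUBIC))
for n,pts in (("top",[(120,240),(281,187),(279,171),(290,235),(266,207),(300,202),(225,310),(340,200),(350,260),(180,200)]),("scene",[(346,181),(346,220),(237,225),(381,262),(250,300)])):
    P=cloud(n,np.load(f"pics/{n}0_d.npy"))
    for u,v in pts: print(n,u,v,P[v,u].round(1))
E
```

```text
top 120 240 [596.4 463.8  -1.8]
top 281 187 [600.6 137.4 161.5]
top 279 171 [641.1 138.1 126.9]
top 290 235 [546.5 137.5  41.4]
top 266 207 [594.7 171.6  80.5]
top 300 202 [595.6 110.3  77.4]
top 225 310 [428.8 271.8  37.6]
top 340 200 [609.1  32.9   5.5]
top 350 260 [489.8  32.9   3.8]
top 180 200 [ 6.582e+02  3.417e+02 -1.000e-01]
scene 346 181 [596.2 128.1 161.9]
scene 346 220 [587.  112.2  75.8]
scene 237 225 [422.1 257.1  38.6]
scene 381 262 [616.5  33.7   3.3]
scene 250 300 [360.4 108.7   1.5]
```

View pics/tc.png

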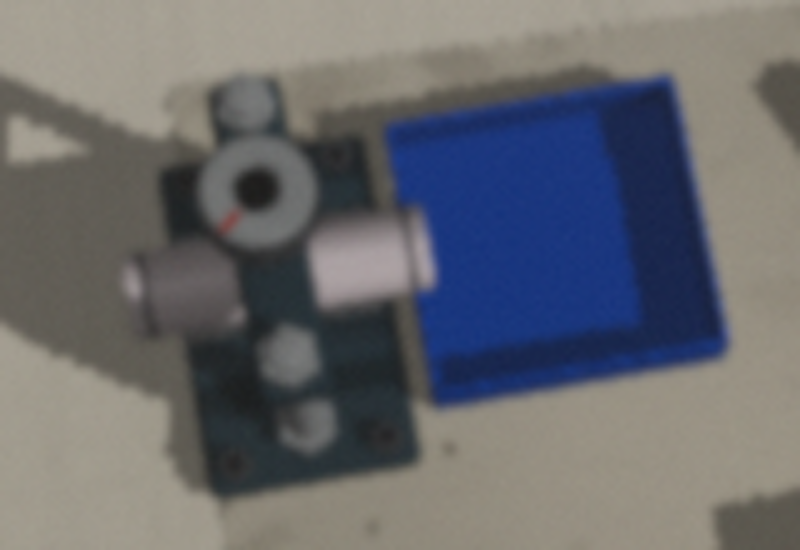

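View pics/sc.png

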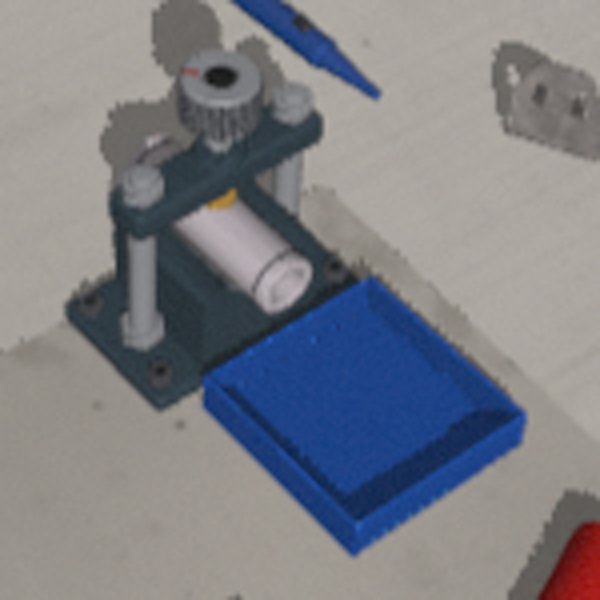

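View pics/tr.png

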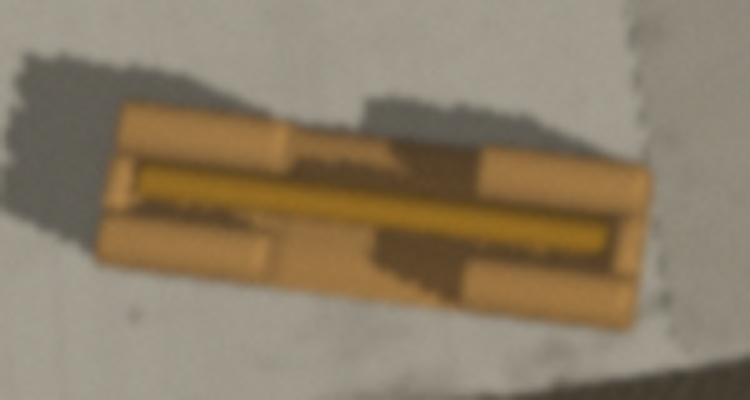

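Run:
```python
from h import *
for n in ("top","scene"):
    d=np.load(f"pics/{n}0_d.npy"); P=cloud(n,d); img=cv2.imread(f"pics/{n}0.png"); hsv=cv2.cvtColor(img,cv2.COLOR_BGR2HSV)
    X,Y,Z=P[...,0],P[...,1],P[...,2]
    near=(abs(X-600)<70)&(abs(Y-135)<80)
    bench=(X>380)&(X<700)&(Y>0)&(Y<400)&(abs(Z)<8); print(n,"bench z",np.median(Z[bench]).round(2),Z[bench].std().round(2))
    k=near&(Z>148)
    q=P[k&(Z>155)]; c=cv2.minEnclosingCircle(q[:,:2].astype(np.float32)); print(" knob n",len(q),"mean",q.mean(0).round(1),"top z",np.median(q[:,2]).round(1),"circ",c)
    # ellipse of knob top in image by mask, cast at z
    # bar
    b=near&(abs(Z-112)<5); q=P[b]; r=cv2.minAreaRect(q[:,:2].astype(np.float32)); print(" bar",len(q),r,np.median(q[:,2]).round(1))
    # barrel: not dark, z 55..84
    br=near&(Z>62)&(Z<86)&(hsv[...,2]>110 if n=="scene" else hsv[...,2]>80)&(abs(X-598)<22); q=P[br]
    print(" barrel",len(q),"y ext",np.percentile(q[:,1],[1,99]).round(1),cv2.minAreaRect(q[:,:2].astype(np.float32)),"zmax",np.percentile(q[:,2],98).round(1))
    # tray
    bl=(hsv[...,0]>105)&(hsv[...,0]<125)&(hsv[...,1]>150)&(abs(X-610)<90)&(abs(Y-40)<80); q=P[bl&(Z>18)]
    print(" tray rim",len(q),cv2.minAreaRect(q[:,:2].astype(np.float32)))
    # wood block
    w=(hsv[...,0]>8)&(hsv[...,0]<26)&(hsv[...,1]>90)&(abs(X-425)<90)&(abs(Y-270)<130); q=P[w&(Z>36)&(Z<48)]
    print(" wood",len(q),cv2.minAreaRect(q[:,:2].astype(np.float32)),np.median(q[:,2]).round(1))
    # rod: more saturated
    rd=w&(hsv[...,1]>205); q=P[rd&(Z>30)]; 
    if len(q)>20: print(" rod",len(q),cv2.minAreaRect(q[:,:2].astype(np.float32)),np.median(q[:,2]).round(1))
    cv2.imwrite(f"pics/m_{n}.png",(k*255+b*170+br*90+bl*50+rd*120).clip(0,255).astype(np.uint8))
    print(" knob red", P[(hsv[...,1]>90)&((hsv[...,0]<8)|(hsv[...,0]>172))&near&(Z>150)].round(1)[:6].tolist())
```

```text
top bench z 0.3 2.16
 knob n 454 mean [597.7 137.2 161.8] top z 162.0 circ ((598.8990478515625, 137.4530029296875), 20.195913314819336)
 bar 369 ((597.6598510742188, 137.44482421875), (114.73233795166016, 25.951900482177734), 1.756259560585022) 111.7
 barrel 687 y ext [ 82.7 190.8] ((597.816162109375, 136.8591766357422), (30.623788833618164, 109.73602294921875), 1.4571553468704224) zmax 82.4
 tray rim 276 ((609.2246704101562, 34.072540283203125), (110.40046691894531, 108.52088165283203), 1.8081828355789185)
 wood 2068 ((424.81365966796875, 274.12738037109375), (192.50230407714844, 58.867828369140625), 74.2091293334961) 39.7
 knob red [[592.2, 146.9, 160.1], [590.8, 148.7, 160.0], [587.5, 148.7, 165.0]]
scene bench z 0.41 2.16
 knob n 277 mean [597.2 132.8 161.1] top z 161.4 circ ((599.36474609375, 134.2184600830078), 21.11509132385254)
 bar 409 ((598.515380859375, 134.18865966796875), (116.01720428466797, 27.331968307495117), 1.073859691619873) 111.7
 barrel 394 y ext [ 78.6 186.6] ((595.0439453125, 132.72268676757812), (30.240676879882812, 109.69747161865234), 4.107968807220459) zmax 82.7
 tray rim 517 ((609.2224731445312, 29.300962448120117), (111.04126739501953, 115.8953628540039), 1.6720569133758545)
 wood 1195 ((423.2423095703125, 271.3597412109375), (195.01979064941406, 58.4820671081543), 74.48787689208984) 39.4
 knob red []
```

The 3D sizes match the description: knob top z≈162, bar 116 mm, barrel 110 mm, block 192 mm. The two cameras differ by about 3 mm in y, so I'll move over the knob and refine with the wrist camera.

>>> {"api": "play_rows", "payload": {
  "commands": [
    {"x":-0.0435,"y":-0.019},
    {"x":-0.0435,"y":-0.019},
    {"x":-0.0435,"y":-0.019},
    {"x":-0.0435,"y":-0.019},
    {"x":-0.0435,"y":-0.019},
    {"x":-0.0435,"y":-0.019},
    {"x":-0.0435,"y":-0.019},
    {"x":-0.0435,"y":-0.019},
    {"x":-0.0435,"y":-0.019},
    {"x":-0.0435,"y":-0.019},
    {"x":-0.0435,"y":-0.019},
    {"x":-0.0435,"y":-0.019},
    {"wz":-10.4},
    {"wz":-10.4},
    {"wz":-10.4},
    {"wz":-10.4},
    {"wz":-10.4},
    {"wz":-10.4},
    {"wz":-10.4},
    {"wz":-10.4}
  ]
}}

```text
$.commands[0]: bad value
```

```bash
cat >> h.py <<'E'
from scipy.spatial.transform import Rotation as Ro
def wcloud(d,st):
    i=manip.camera_info("wrist"); K=np.array(i["intrinsics"]);T=np.array(i["tool_from_camera"])
    v,u=np.mgrid[0:480,0:640]; a=u-K[0,2]; b=v-K[1,2]; r=np.hypot(a,b)+1e-9; th=r/K[0,0]; t=np.tan(np.minimum(th,1.5))
    P=np.stack([a/r*t*d,-b/r*t*d,-d],-1)
    P=P@T[:3,:3].T+T[:3,3]
    R=Ro.from_euler("xyz",st["eef_rot"]).as_matrix()
    return P@R.T+np.array(st["eef_pos"])
def wshot(name):
    st=manip.read_state(); p,d=manip.camera("wrist")
    cv2.imwrite(f"pics/{name}.png",p[:,:,::-1]); return st,p,d,wcloud(d,st)
E
python3 - <<'E'
from h import *
st,p,d,P=wshot("w1")
print({k:np.round(st[k],3).tolist() for k in ("clock","joints","eef_pos","eef_rot","wrist_force","moment")})
X,Y,Z=P[...,0],P[...,1],P[...,2]; hsv=cv2.cvtColor(p,cv2.COLOR_RGB2HSV)
near=(abs(X-598)<70)&(abs(Y-136)<80)
for lo,hi,nm in ((155,170,"knob"),(107,117,"bar"),(72,86,"barrel")):
    m=near&(Z>lo)&(Z<hi)&(d>0); q=P[m]
    if nm=="barrel": q=P[m&(abs(X-598)<20)&(p.min(-1)>90)]
    if len(q)>9: print(nm,len(q),np.median(q,0).round(1),cv2.minAreaRect(q[:,:2].astype(np.float32)),cv2.minEnclosingCircle(q[:,:2].astype(np.float32)))
b=(abs(Z)<10)&(abs(X-598)<150)&(abs(Y-136)<150); print("bench",np.median(Z[b]) if b.any() else None)
E
```

```text
{'clock': 0.15, 'joints': [1.173, 0.3, 1.521, -0.0, 1.321, -0.067], 'eef_pos': [178.582, 519.998, 205.031], 'eef_rot': [-3.141, -0.0, 2.811], 'wrist_force': [-1.115, -0.348, -0.832], 'moment': [-0.046, 0.031, -0.054]}
bench None
```

View pics/w1.png

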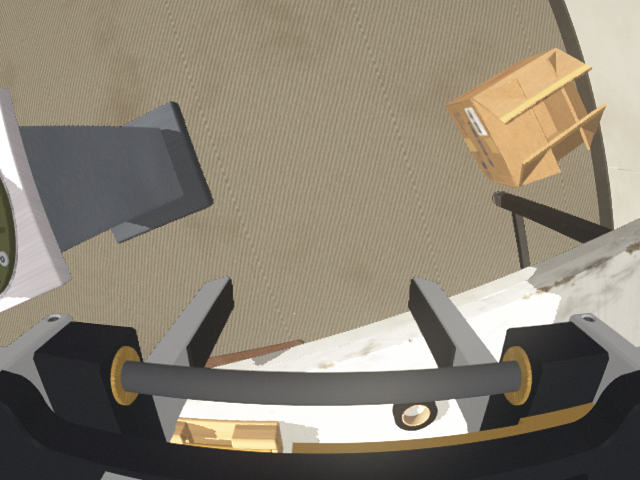

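The call was refused because each row needs all its keys. Same wrist picture as before: the tool hasn't moved. I'll resend with full rows.

>>> {"api": "play_rows", "payload": {
  "commands": [
    {"x":-0.0435,"y":-0.019,"z":0,"wx":0,"wy":0,"wz":0,"grip":1},
    {"x":-0.0435,"y":-0.019,"z":0,"wx":0,"wy":0,"wz":0,"grip":1},
    {"x":-0.0435,"y":-0.019,"z":0,"wx":0,"wy":0,"wz":0,"grip":1},
    {"x":-0.0435,"y":-0.019,"z":0,"wx":0,"wy":0,"wz":0,"grip":1},
    {"x":-0.0435,"y":-0.019,"z":0,"wx":0,"wy":0,"wz":0,"grip":1},
    {"x":-0.0435,"y":-0.019,"z":0,"wx":0,"wy":0,"wz":0,"grip":1},
    {"x":-0.0435,"y":-0.019,"z":0,"wx":0,"wy":0,"wz":0,"grip":1},
    {"x":-0.0435,"y":-0.019,"z":0,"wx":0,"wy":0,"wz":0,"grip":1},
    {"x":-0.0435,"y":-0.019,"z":0,"wx":0,"wy":0,"wz":0,"grip":1},
    {"x":-0.0435,"y":-0.019,"z":0,"wx":0,"wy":0,"wz":0,"grip":1},
    {"x":-0.0435,"y":-0.019,"z":0,"wx":0,"wy":0,"wz":0,"grip":1},
    {"x":-0.0435,"y":-0.019,"z":0,"wx":0,"wy":0,"wz":0,"grip":1},
    {"x":0,"y":0,"z":0,"wx":0,"wy":0,"wz":-10.4,"grip":1},
    {"x":0,"y":0,"z":0,"wx":0,"wy":0,"wz":-10.4,"grip":1},
    {"x":0,"y":0,"z":0,"wx":0,"wy":0,"wz":-10.4,"grip":1},
    {"x":0,"y":0,"z":0,"wx":0,"wy":0,"wz":-10.4,"grip":1},
    {"x":0,"y":0,"z":0,"wx":0,"wy":0,"wz":-10.4,"grip":1},
    {"x":0,"y":0,"z":0,"wx":0,"wy":0,"wz":-10.4,"grip":1},
    {"x":0,"y":0,"z":0,"wx":0,"wy":0,"wz":-10.4,"grip":0.7},
    {"x":0,"y":0,"z":0,"wx":0,"wy":0,"wz":-10.4,"grip":0.7}
  ],
  "squeeze": 30
}}

```text
clock: 2.7
eef_pos: [598.2, 135.0, 205.2]
eef_rot: [3.141, -0.0, -2.014]
wrist_force: [-0.5, 0.4, -0.6]
finger_gap: 77.4
```

```bash
cat > look.py <<'E'
from h import *
import sys
st,p,d,P=wshot(sys.argv[1])
print({k:np.round(st[k],3).tolist() for k in ("clock","joints","eef_pos","eef_rot","wrist_force","moment","finger_gap")})
X,Y,Z=P[...,0],P[...,1],P[...,2]
near=(abs(X-598)<70)&(abs(Y-136)<80)
for lo,hi,nm in ((155,170,"knob"),(107,117,"bar"),(70,86,"barrel")):
    m=near&(Z>lo)&(Z<hi)&(d>0); q=P[m]
    if nm=="barrel": q=P[m&(abs(X-598)<20)&(p.min(-1)>80)]
    if len(q)>9: print(nm,len(q),np.median(q,0).round(1),cv2.minAreaRect(q[:,:2].astype(np.float32)),cv2.minEnclosingCircle(q[:,:2].astype(np.float32)))
b=(abs(Z)<10)&(abs(X-598)<150)&(abs(Y-136)<150); print("bench",np.median(Z[b]) if b.any() else None)
E
python3 look.py w2
```

```text
{'clock': 2.7, 'joints': [0.162, 0.443, 1.327, 0.0, 1.372, -2.536], 'eef_pos': [598.203, 134.972, 205.215], 'eef_rot': [3.141, -0.0, -2.014], 'wrist_force': [-0.54, 0.352, -0.591], 'moment': [0.1, 0.063, 0.017], 'finger_gap': 77.396}
knob 2902 [600.8 135.1 163. ] ((601.4610595703125, 136.8297576904297), (39.30971145629883, 39.65007781982422), 7.929080963134766) ((601.7192993164062, 136.7760009765625), 20.357961654663086)
bar 2114 [581.9 129.7 112.9] ((601.480712890625, 136.57196044921875), (115.62406158447266, 26.854291915893555), 1.4333504438400269) ((601.5728759765625, 135.72021484375), 58.248634338378906)
barrel 2131 [599.7 107.8  79. ] ((601.5604858398438, 136.34548950195312), (30.45021629333496, 110.92291259765625), 1.869385838508606) ((601.434814453125, 136.1107940673828), 56.642086029052734)
bench 1.6913899053937484
```

View pics/w2.png

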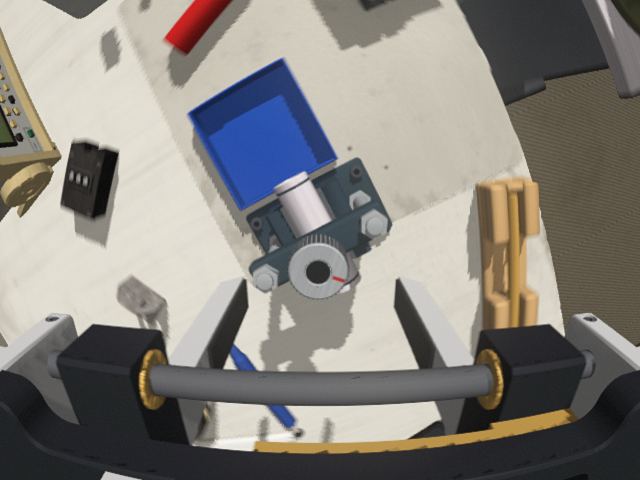

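The knob is at (318,270), midway between the fingers, with its red mark at (340,281). The barrel and tray lie above it in the image. The three cameras differ by 2–3 mm, so I'll turn the wrist 90° and look again. That separates the wrist camera's own offset from the real position.

>>> {"api": "play_rows", "payload": {
  "commands": [
    {"x":0,"y":0,"z":0,"wx":0,"wy":0,"wz":10.6,"grip":0.7},
    {"x":0,"y":0,"z":0,"wx":0,"wy":0,"wz":10.6,"grip":0.7},
    {"x":0,"y":0,"z":0,"wx":0,"wy":0,"wz":10.6,"grip":0.7},
    {"x":0,"y":0,"z":0,"wx":0,"wy":0,"wz":10.6,"grip":0.7},
    {"x":0,"y":0,"z":0,"wx":0,"wy":0,"wz":10.6,"grip":0.7},
    {"x":0,"y":0,"z":0,"wx":0,"wy":0,"wz":10.6,"grip":0.7},
    {"x":0,"y":0,"z":0,"wx":0,"wy":0,"wz":10.6,"grip":0.7},
    {"x":0,"y":0,"z":0,"wx":0,"wy":0,"wz":10.6,"grip":0.7},
    {"x":0,"y":0,"z":0,"wx":0,"wy":0,"wz":5.2,"grip":0.7},
    {"x":0,"y":0,"z":0,"wx":0,"wy":0,"wz":0,"grip":0.7}
  ]
}}

```text
clock: 4.0
eef_pos: [598.2, 135.0, 205.3]
eef_rot: [-3.141, -0.0, 2.69]
wrist_force: [-0.1, -0.2, -0.3]
finger_gap: 65.9
```

```bash
python3 look.py w3
```

```text
{'clock': 4.0, 'joints': [0.162, 0.443, 1.327, -0.0, 1.372, -0.957], 'eef_pos': [598.211, 134.987, 205.253], 'eef_rot': [-3.141, -0.0, 2.69], 'wrist_force': [-0.05, -0.179, -0.285], 'moment': [0.037, -0.031, -0.037], 'finger_gap': 65.911}
knob 2907 [600.1 137.6 162.9] ((601.6734008789062, 137.18978881835938), (39.894596099853516, 39.541717529296875), 15.451298713684082) ((601.6607666015625, 137.01657104492188), 20.320932388305664)
bar 1723 [576.5 140.5 112.8] ((600.6715087890625, 137.03749084472656), (114.63885498046875, 26.828079223632812), 1.9877827167510986) ((601.0228271484375, 137.01734924316406), 57.722110748291016)
barrel 2705 [598.  155.6  79.1] ((601.289306640625, 136.536865234375), (29.788211822509766, 110.58061981201172), 1.6409896612167358) ((601.0424194335938, 136.15798950195312), 56.440773010253906)
bench 1.084934454785781
```

View pics/w3.png

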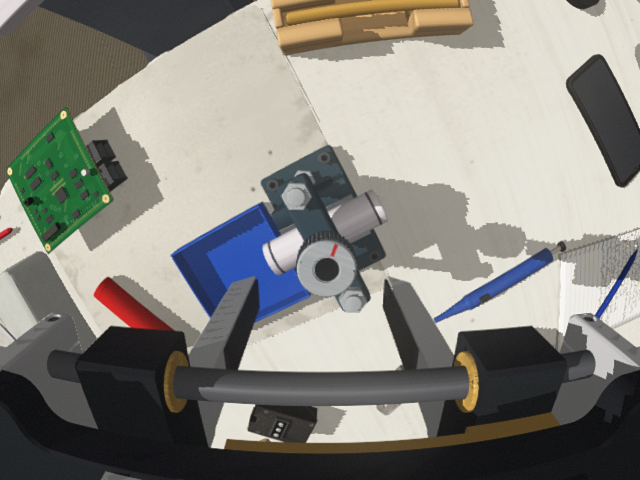

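Both wrist views put the knob axis at (601.6, 137.0), so the wrist camera's offset is negligible. The barrel centre is about (601.4, 136.4) and the V yaw about 1.7°. Now I'll centre, wind back to leave turning range, descend to TCP z≈134 and grip.

>>> {"api": "play_rows", "payload": {
  "commands": [
    {"x":-0.0021,"y":0.0031,"z":0,"wx":0,"wy":0,"wz":0,"grip":0.7},
    {"x":0,"y":0,"z":0.018,"wx":0,"wy":0,"wz":-10.6,"grip":0.7},
    {"x":0,"y":0,"z":0.018,"wx":0,"wy":0,"wz":-10.6,"grip":0.7},
    {"x":0,"y":0,"z":0.018,"wx":0,"wy":0,"wz":-10.6,"grip":0.7},
    {"x":0,"y":0,"z":0.017,"wx":0,"wy":0,"wz":-10.6,"grip":0.7},
    {"x":0,"y":0,"z":0,"wx":0,"wy":0,"wz":0,"grip":0.3},
    {"x":0,"y":0,"z":0,"wx":0,"wy":0,"wz":0,"grip":0.3},
    {"x":0,"y":0,"z":0,"wx":0,"wy":0,"wz":0,"grip":0.3}
  ],
  "squeeze": 30
}}

```text
clock: 5.05
eef_pos: [601.9, 136.9, 135.3]
eef_rot: [-3.141, 0.001, -2.853]
wrist_force: [-0.9, 0.0, 0.4]
finger_gap: 38.9
```

```bash
cat > s.py <<'E'
from h import *
st=manip.read_state()
print({k:np.round(st[k],3).tolist() for k in ("clock","joints","eef_pos","eef_rot","wrist_force","moment","finger_gap")})
E
python3 s.py
```

```text
{'clock': 5.05, 'joints': [0.164, 0.509, 1.397, 0.0, 1.235, -1.695], 'eef_pos': [601.863, 136.946, 135.294], 'eef_rot': [-3.141, 0.001, -2.853], 'wrist_force': [-0.929, 0.044, 0.374], 'moment': [0.211, 0.045, 0.002], 'finger_gap': 38.855}
```

>>> {"api": "play_rows", "payload": {
  "commands": [
    {"x":0,"y":0,"z":0,"wx":0,"wy":0,"wz":0,"grip":0.2},
    {"x":0,"y":0,"z":0,"wx":0,"wy":0,"wz":0,"grip":0.2},
    {"x":0,"y":0,"z":0,"wx":0,"wy":0,"wz":5,"grip":0.2},
    {"x":0,"y":0,"z":0.0001,"wx":0,"wy":0,"wz":8,"grip":0.2},
    {"x":0,"y":0,"z":0.0001,"wx":0,"wy":0,"wz":8,"grip":0.2},
    {"x":0,"y":0,"z":0.0001,"wx":0,"wy":0,"wz":8,"grip":0.2},
    {"x":0,"y":0,"z":0.0001,"wx":0,"wy":0,"wz":8,"grip":0.2}
  ]
}}

```text
clock: 5.92
eef_pos: [601.8, 137.0, 134.8]
eef_rot: [3.141, 0.001, 2.781]
wrist_force: [-1.2, 0.9, 6.4]
finger_gap: 37.7
```

```bash
python3 s.py; python3 s.py
```

```text
{'clock': 5.925, 'joints': [0.164, 0.509, 1.398, -0.0, 1.234, -1.046], 'eef_pos': [601.806, 136.958, 134.824], 'eef_rot': [3.141, 0.001, 2.781], 'wrist_force': [-1.242, 0.901, 6.376], 'moment': [0.154, 0.252, 0.094], 'finger_gap': 37.693}
{'clock': 5.925, 'joints': [0.164, 0.509, 1.398, -0.0, 1.234, -1.046], 'eef_pos': [601.806, 136.958, 134.824], 'eef_rot': [3.141, 0.001, 2.781], 'wrist_force': [-1.242, 0.901, 6.376], 'moment': [0.154, 0.252, 0.094], 'finger_gap': 37.693}
```

>>> {"api": "play_rows", "payload": {
  "commands": [
    {"x":0,"y":0,"z":0.0001,"wx":0,"wy":0,"wz":10,"grip":0.2},
    {"x":0,"y":0,"z":0.0001,"wx":0,"wy":0,"wz":10,"grip":0.2},
    {"x":0,"y":0,"z":0.0001,"wx":0,"wy":0,"wz":10,"grip":0.2},
    {"x":0,"y":0,"z":0.0001,"wx":0,"wy":0,"wz":10,"grip":0.2},
    {"x":0,"y":0,"z":0.0001,"wx":0,"wy":0,"wz":10,"grip":0.2},
    {"x":0,"y":0,"z":0.0001,"wx":0,"wy":0,"wz":10,"grip":0.2}
  ]
}}

```text
clock: 6.68
eef_pos: [601.5, 136.9, 134.0]
eef_rot: [3.141, 0.0, 1.733]
wrist_force: [-2.7, 1.3, 5.9]
finger_gap: 37.7
```

```bash
python3 s.py
```

```text
{'clock': 6.675, 'joints': [0.164, 0.51, 1.398, -0.0, 1.233, 0.002], 'eef_pos': [601.501, 136.901, 134.011], 'eef_rot': [3.141, 0.0, 1.733], 'wrist_force': [-2.684, 1.271, 5.865], 'moment': [0.089, 0.725, 0.136], 'finger_gap': 37.694}
```

>>> {"api": "play_rows", "payload": {
  "commands": [
    {"x":0,"y":0,"z":0.0001,"wx":0,"wy":0,"wz":8,"grip":0.2},
    {"x":0,"y":0,"z":0.0001,"wx":0,"wy":0,"wz":6,"grip":0.2}
  ]
}}

```text
clock: 6.92
eef_pos: [601.4, 137.0, 133.8]
eef_rot: [-3.142, -0.0, 1.491]
wrist_force: [-2.8, 0.6, 6.2]
finger_gap: 38.0
```

```bash
python3 s.py
```

```text
{'clock': 6.925, 'joints': [0.165, 0.51, 1.399, 0.0, 1.233, 0.245], 'eef_pos': [601.421, 136.979, 133.768], 'eef_rot': [-3.142, -0.0, 1.491], 'wrist_force': [-2.772, 0.616, 6.18], 'moment': [0.215, 0.827, 0.127], 'finger_gap': 38.046}
```

>>> {"api": "play_rows", "payload": {
  "commands": [
    {"x":0,"y":0,"z":0.0001,"wx":0,"wy":0,"wz":6,"grip":0.2}
  ]
}}

```text
clock: 7.05
eef_pos: [601.4, 137.0, 133.7]
eef_rot: [-3.142, -0.0, 1.386]
wrist_force: [-2.9, 1.9, 5.6]
finger_gap: 37.9
```

```bash
python3 s.py
```

```text
{'clock': 7.05, 'joints': [0.165, 0.51, 1.399, 0.0, 1.233, 0.349], 'eef_pos': [601.406, 137.003, 133.708], 'eef_rot': [-3.142, -0.0, 1.386], 'wrist_force': [-2.883, 1.865, 5.644], 'moment': [0.225, 0.893, 0.171], 'finger_gap': 37.855}
```

>>> {"api": "play_rows", "payload": {
  "commands": [
    {"x":0,"y":0,"z":0.0001,"wx":0,"wy":0,"wz":6,"grip":0.2},
    {"x":0,"y":0,"z":0.0001,"wx":0,"wy":0,"wz":6,"grip":0.2}
  ]
}}

```text
clock: 7.3
eef_pos: [601.4, 137.1, 133.6]
eef_rot: [-3.142, -0.0, 1.177]
wrist_force: [-2.7, 2.2, 6.2]
finger_gap: 38.0
```

```bash
python3 s.py
```

```text
{'clock': 7.3, 'joints': [0.165, 0.51, 1.399, 0.0, 1.232, 0.558], 'eef_pos': [601.407, 137.108, 133.578], 'eef_rot': [-3.142, -0.0, 1.177], 'wrist_force': [-2.744, 2.216, 6.225], 'moment': [0.34, 0.954, 0.204], 'finger_gap': 38.047}
```

>>> {"api": "play_rows", "payload": {
  "commands": [
    {"x":0,"y":0,"z":0.0001,"wx":0,"wy":0,"wz":6,"grip":0.2}
  ]
}}

```text
clock: 7.42
eef_pos: [601.4, 137.1, 133.4]
eef_rot: [-3.141, -0.0, 1.072]
wrist_force: [-3.1, 2.6, 5.9]
finger_gap: 38.1
```

```bash
python3 s.py
```

```text
{'clock': 7.425, 'joints': [0.165, 0.51, 1.399, 0.0, 1.232, 0.663], 'eef_pos': [601.381, 137.13, 133.448], 'eef_rot': [-3.141, -0.0, 1.072], 'wrist_force': [-3.141, 2.644, 5.872], 'moment': [0.447, 0.975, 0.221], 'finger_gap': 38.051}
```

>>> {"api": "play_rows", "payload": {
  "commands": [
    {"x":0,"y":0,"z":0.0001,"wx":0,"wy":0,"wz":6,"grip":0.2},
    {"x":0,"y":0,"z":0.0001,"wx":0,"wy":0,"wz":6,"grip":0.2}
  ]
}}

```text
clock: 7.68
eef_pos: [601.4, 137.2, 133.4]
eef_rot: [-3.141, -0.0, 0.863]
wrist_force: [-3.5, 2.2, 7.5]
finger_gap: 37.8
```

```bash
python3 s.py
```

```text
{'clock': 7.675, 'joints': [0.165, 0.51, 1.399, 0.001, 1.232, 0.872], 'eef_pos': [601.41, 137.218, 133.366], 'eef_rot': [-3.141, -0.0, 0.863], 'wrist_force': [-3.523, 2.227, 7.491], 'moment': [0.566, 1.046, 0.28], 'finger_gap': 37.769}
```

>>> {"api": "play_rows", "payload": {
  "commands": [
    {"x":0,"y":0,"z":0,"wx":0,"wy":0,"wz":5,"grip":0.2}
  ]
}}

```text
clock: 7.8
eef_pos: [601.4, 137.2, 133.4]
eef_rot: [-3.141, -0.0, 0.776]
wrist_force: [-3.6, 3.2, 7.2]
finger_gap: 38.1
```

```bash
python3 s.py; python3 look.py w4
```

```text
{'clock': 7.8, 'joints': [0.165, 0.51, 1.399, 0.001, 1.232, 0.959], 'eef_pos': [601.415, 137.243, 133.372], 'eef_rot': [-3.141, -0.0, 0.776], 'wrist_force': [-3.647, 3.18, 7.159], 'moment': [0.599, 1.019, 0.399], 'finger_gap': 38.135}
{'clock': 7.8, 'joints': [0.165, 0.51, 1.399, 0.001, 1.232, 0.959], 'eef_pos': [601.415, 137.243, 133.372], 'eef_rot': [-3.141, -0.0, 0.776], 'wrist_force': [-3.647, 3.18, 7.159], 'moment': [0.599, 1.019, 0.399], 'finger_gap': 38.135}
knob 6177 [603.6 138.5 161.1] ((607.0167236328125, 139.9358673095703), (46.16131591796875, 49.88690948486328), 83.83454895019531) ((608.1947021484375, 143.1524200439453), 30.96977424621582)
bar 2647 [629.3 142.8 112.9] ((609.3463134765625, 137.15719604492188), (101.29700469970703, 26.6720027923584), 1.6190181970596313) ((609.02001953125, 136.73580932617188), 51.59565734863281)
barrel 3104 [604.7 166.7  78.9] ((602.1890258789062, 136.29595947265625), (30.04346466064453, 110.68318939208984), 1.58849036693573) ((602.0238647460938, 136.3928680419922), 56.584598541259766)
bench 0.6168988516401726
```

View pics/w4.png

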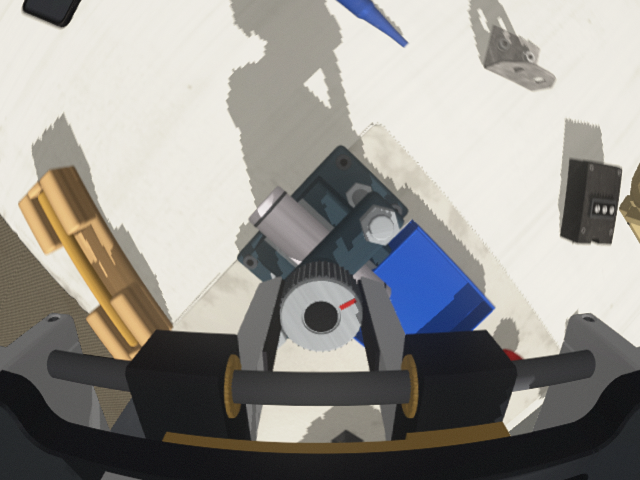

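The knob is at (321,316) between the pads, with the red mark at (348,304). The mark has turned about 146° clockwise, so there was no slip, and the knob has sunk about 1.9 mm. The moment is climbing at the hub's stiffness, so it looks home. One small step will confirm.

>>> {"api": "play_rows", "payload": {
  "commands": [
    {"x":0,"y":0,"z":0,"wx":0,"wy":0,"wz":3.5,"grip":0.2}
  ]
}}

```text
clock: 7.98
eef_pos: [601.4, 137.3, 133.4]
eef_rot: [-3.141, -0.0, 0.717]
wrist_force: [-3.7, 1.4, 7.5]
finger_gap: 38.2
```

```bash
python3 s.py
```

```text
{'clock': 7.975, 'joints': [0.165, 0.51, 1.399, 0.001, 1.232, 1.018], 'eef_pos': [601.402, 137.279, 133.386], 'eef_rot': [-3.141, -0.0, 0.717], 'wrist_force': [-3.66, 1.442, 7.47], 'moment': [0.609, 0.945, 0.398], 'finger_gap': 38.239}
```

>>> {"api": "play_rows", "payload": {
  "commands": [
    {"x":0,"y":0,"z":0,"wx":0,"wy":0,"wz":2.5,"grip":0.2}
  ],
  "squeeze": 40
}}

```text
clock: 8.1
eef_pos: [601.4, 137.3, 133.4]
eef_rot: [-3.141, -0.001, 0.673]
wrist_force: [-2.9, 3.3, 6.5]
finger_gap: 37.6
```

```bash
python3 s.py
```

```text
{'clock': 8.1, 'joints': [0.165, 0.51, 1.399, 0.001, 1.232, 1.062], 'eef_pos': [601.444, 137.287, 133.413], 'eef_rot': [-3.141, -0.001, 0.673], 'wrist_force': [-2.88, 3.35, 6.53], 'moment': [0.635, 0.988, 0.53], 'finger_gap': 37.571}
```

0.53 N m, so it is home. I'll release, rise, turn to the rod's direction and travel above the rod block.

>>> {"api": "play_rows", "payload": {
  "commands": [
    {"x":0,"y":0,"z":0,"wx":0,"wy":0,"wz":0,"grip":0.7},
    {"x":0,"y":0,"z":0,"wx":0,"wy":0,"wz":0,"grip":0.7},
    {"x":0,"y":0,"z":-0.03,"wx":0,"wy":0,"wz":0,"grip":0.7},
    {"x":0,"y":0,"z":-0.04,"wx":0,"wy":0,"wz":0,"grip":0.7},
    {"x":0,"y":0,"z":0,"wx":0,"wy":0,"wz":-9,"grip":0.7},
    {"x":0,"y":0,"z":0,"wx":0,"wy":0,"wz":-9,"grip":0.7},
    {"x":0,"y":0,"z":0,"wx":0,"wy":0,"wz":-9,"grip":0.7},
    {"x":0,"y":0,"z":0,"wx":0,"wy":0,"wz":-8.7,"grip":0.7},
    {"x":0.0208,"y":-0.041,"z":0,"wx":0,"wy":0,"wz":0,"grip":0.7},
    {"x":0.0208,"y":-0.041,"z":0,"wx":0,"wy":0,"wz":0,"grip":0.7},
    {"x":0.0208,"y":-0.041,"z":0,"wx":0,"wy":0,"wz":0,"grip":0.7},
    {"x":0.0208,"y":-0.041,"z":0,"wx":0,"wy":0,"wz":0,"grip":0.7},
    {"x":0.0208,"y":-0.041,"z":0,"wx":0,"wy":0,"wz":0,"grip":0.7},
    {"x":0,"y":0,"z":0.045,"wx":0,"wy":0,"wz":0,"grip":0.7},
    {"x":0,"y":0,"z":0,"wx":0,"wy":0,"wz":0,"grip":0.6},
    {"x":0,"y":0,"z":0,"wx":0,"wy":0,"wz":0,"grip":0.6}
  ]
}}

```text
clock: 10.1
eef_pos: [432.9, 292.2, 158.9]
eef_rot: [3.141, -0.001, 1.297]
wrist_force: [0.1, 0.4, -0.2]
finger_gap: 56.8
```

Run:
```python
from h import *
st,p,d,P=wshot("w5")
print({k:np.round(st[k],3).tolist() for k in ("clock","joints","eef_pos","eef_rot","wrist_force","moment","finger_gap")})
X,Y,Z=P[...,0],P[...,1],P[...,2]; hsv=cv2.cvtColor(p,cv2.COLOR_RGB2HSV)
w=(hsv[...,0]>8)&(hsv[...,0]<26)&(hsv[...,1]>90)&(abs(X-427)<90)&(abs(Y-270)<130)&(d>0)
for nm,m in (("wood",w&(Z>36)&(Z<46)),("rod",w&(hsv[...,1]>190)&(Z>26)&(Z<45))):
    q=P[m]
    if len(q)>20: print(nm,len(q),np.median(q,0).round(1),cv2.minAreaRect(q[:,:2].astype(np.float32)))
    cv2.imwrite(f"pics/m5_{nm}.png",(m*255).astype(np.uint8))
near=(abs(X-601)<60)&(abs(Y-137)<70)
```

```text
{'clock': 10.1, 'joints': [0.524, 0.282, 1.657, -0.0, 1.202, 0.797], 'eef_pos': [432.934, 292.239, 158.902], 'eef_rot': [3.141, -0.001, 1.297], 'wrist_force': [0.086, 0.386, -0.163], 'moment': [-0.088, 0.058, 0.045], 'finger_gap': 56.773}
wood 8765 [430.  307.6  40.7] ((427.50115966796875, 273.79681396484375), (189.63345336914062, 58.89718246459961), 74.27598571777344)
```

View pics/w5.png

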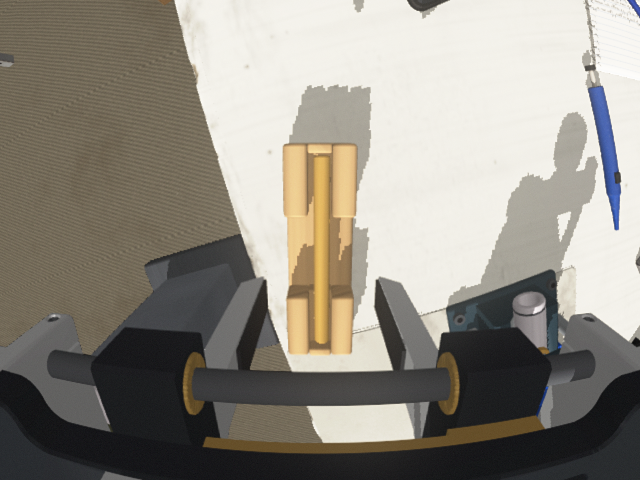

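View pics/m5_rod.png

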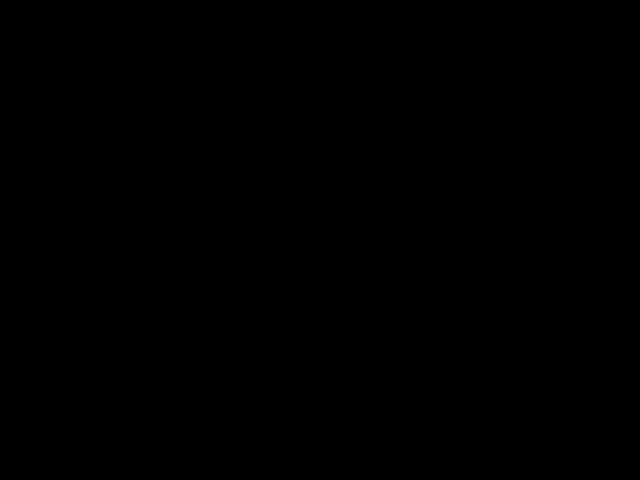

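The rod runs from (321,155) to (320,344) in the image, with the finger gap between rows 216 and 288. I'll measure it by its own 3D points.

Run:
```python
from h import *
st=manip.read_state(); p=cv2.imread("pics/w5.png"); _,d=manip.camera("wrist"); P=wcloud(d,st)
hsv=cv2.cvtColor(p,cv2.COLOR_BGR2HSV)
for v in (148,156,200,250,330,342,348): print(v,hsv[v,321],P[v,321].round(1), hsv[v,300])
u=(np.array([0.271,0.9626]));n=np.array([0.9626,-0.271]); c=np.array([427.5,273.8])
rel=P[...,:2]-c; a=rel@u; b=rel@n; Z=P[...,2]
m=(abs(b)<9)&(abs(a)<95)&(Z>33.5)&(Z<46)&(d>0); m[:, :290]=False; m[:,350:]=False
q=P[m&(abs(a)<75)]; r=(q[:,:2]-c)@n; print("rod across",np.percentile(r,[1,50,99]).round(2),"z",np.percentile(q[:,2],[5,50,98]).round(1))
gap=m&(abs(a)<30); print("gap", np.percentile(b[gap],[1,50,99]).round(2))
print("along",np.percentile(a[m],[0.5,99.5]).round(1))
for lo in range(-90,90,15):
    k=m&(a>=lo)&(a<lo+15)&(Z>35); print(lo,k.sum(),np.percentile(b[k],[2,50,98]).round(1),np.median(Z[k]).round(1)) if k.sum() else None
```

```text
148 [ 19  99 236] [453.5 361.6  42.7] [ 19 102 232]
156 [ 18 141 174] [451.7 355.3  38.9] [ 19 102 233]
200 [ 20 145 228] [442.  320.8  38.8] [ 19 102 234]
250 [ 20 147 229] [430.6 279.9  38.9] [ 17 112 202]
330 [ 20 147 227] [410.  206.2  38.6] [ 19 102 237]
342 [ 20 147 231] [406.4 193.4  37.9] [ 20 105 237]
348 [ 17 113 135] [404.8 187.8  39.4] [ 20 102 238]
rod across [-4.82  1.4   7.95] z [34.7 38.1 40.1]
gap [-4.74  1.36  8.03]
along [-94.   94.7]
-90 196 [-8.   1.5  8. ] 38.1
-75 189 [-4.1  1.4  7.9] 38.3
-60 202 [-4.   1.4  7.7] 38.2
-45 205 [-3.9  1.4  7.6] 38.1
-30 223 [-3.9  1.4  7.5] 38.2
-15 231 [-3.8  1.4  7.4] 38.2
0 240 [-3.8  1.3  7.3] 38.2
15 253 [-4.5  1.3  7.2] 38.2
30 261 [-4.5  1.3  7.1] 38.2
45 275 [-4.5  1.3  7.8] 38.3
60 266 [-4.5  1.2  7. ] 38.2
75 257 [-7.4  1.2  7.7] 38.6
```

>>> {"api": "play_rows", "payload": {
  "commands": [
    {"x":0.0028,"y":0.0012,"z":0.04,"wx":0,"wy":0,"wz":0,"grip":0.5},
    {"x":0,"y":0,"z":0.045,"wx":0,"wy":0,"wz":0,"grip":0.5},
    {"x":0,"y":0,"z":0.035,"wx":0,"wy":0,"wz":0,"grip":0.5},
    {"x":0,"y":0,"z":0.0235,"wx":0,"wy":0,"wz":0,"grip":0.5},
    {"x":0,"y":0,"z":0,"wx":0,"wy":0,"wz":0,"grip":0.1},
    {"x":0,"y":0,"z":0,"wx":0,"wy":0,"wz":0,"grip":0.05},
    {"x":0,"y":0,"z":0,"wx":0,"wy":0,"wz":0,"grip":0.05},
    {"x":0,"y":0,"z":0,"wx":0,"wy":0,"wz":0,"grip":0.05}
  ],
  "squeeze": 50
}}

```text
clock: 11.2
eef_pos: [434.6, 295.0, 15.1]
eef_rot: [3.14, -0.001, 1.298]
wrist_force: [-0.5, -1.5, 6.3]
finger_gap: 13.0
```

```bash
python3 s.py
```

```text
{'clock': 11.2, 'joints': [0.527, 0.487, 1.755, -0.0, 0.898, 0.8], 'eef_pos': [434.578, 294.96, 15.107], 'eef_rot': [3.14, -0.001, 1.298], 'wrist_force': [-0.495, -1.503, 6.348], 'moment': [-0.236, 0.281, 0.014], 'finger_gap': 12.96}
```

Rod gripped (13 mm gap), about 22 mm toward its tail. I'll lift it, align it to the V's direction (yaw ≈ 91.65°) and take it in front of the mouth, still above it.

>>> {"api": "play_rows", "payload": {
  "commands": [
    {"x":0,"y":0,"z":-0.02,"wx":0,"wy":0,"wz":0,"grip":0.05},
    {"x":0,"y":0,"z":-0.04,"wx":0,"wy":0,"wz":0,"grip":0.05},
    {"x":0,"y":0,"z":-0.03,"wx":0,"wy":0,"wz":0,"grip":0.05},
    {"x":0,"y":0,"z":0,"wx":0,"wy":0,"wz":-8.6,"grip":0.05},
    {"x":0,"y":0,"z":0,"wx":0,"wy":0,"wz":-8.68,"grip":0.05},
    {"x":0.0058,"y":0.0405,"z":0,"wx":0,"wy":0,"wz":0,"grip":0.05},
    {"x":0.0058,"y":0.0405,"z":0,"wx":0,"wy":0,"wz":0,"grip":0.05},
    {"x":0.0058,"y":0.0405,"z":0,"wx":0,"wy":0,"wz":0,"grip":0.05},
    {"x":0.0058,"y":0.0405,"z":0,"wx":0,"wy":0,"wz":0,"grip":0.05},
    {"x":0,"y":0,"z":0.03,"wx":0,"wy":0,"wz":0,"grip":0.05},
    {"x":0,"y":0,"z":0.027,"wx":0,"wy":0,"wz":0,"grip":0.05},
    {"x":0,"y":0,"z":0,"wx":0,"wy":0,"wz":0,"grip":0.05}
  ]
}}

```text
clock: 12.7
eef_pos: [594.2, 321.9, 45.0]
eef_rot: [-3.138, 0.002, 1.599]
wrist_force: [1.0, -0.0, -1.8]
finger_gap: 12.6
```

Run:
```python
from h import *
st,p,d,P=wshot("w6"); np.save("pics/w6_P.npy",P)
print({k:np.round(st[k],3).tolist() for k in ("clock","joints","eef_pos","eef_rot","wrist_force","moment","finger_gap")})
for n in ("top","scene"):
    q,dd=manip.camera(n); cv2.imwrite(f"pics/{n}6.png",q[:,:,::-1]); np.save(f"pics/{n}6_d.npy",dd)
s=cv2.imread("pics/scene6.png"); cv2.imwrite("pics/sc6.png",cv2.resize(s[130:290,250:410],None,fx=3.7,fy=3.7,interpolation=cv2.INTER_CUBIC))
s=cv2.imread("pics/top6.png"); cv2.imwrite("pics/tc6.png",cv2.resize(s[130:280,170:370],None,fx=4,fy=4,interpolation=cv2.INTER_CUBIC))
```

```text
{'clock': 12.7, 'joints': [0.442, 0.735, 1.258, 0.0, 1.154, 0.414], 'eef_pos': [594.181, 321.917, 45.008], 'eef_rot': [-3.138, 0.002, 1.599], 'wrist_force': [0.966, -0.013, -1.823], 'moment': [0.003, 0.089, -0.041], 'finger_gap': 12.556}
```

View pics/w6.png

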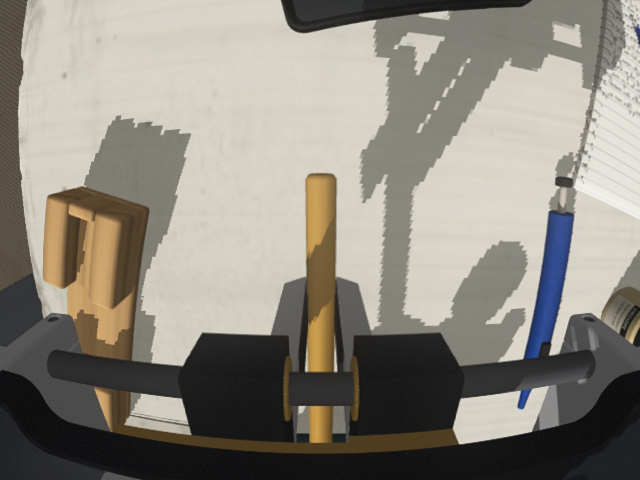

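View pics/sc6.png

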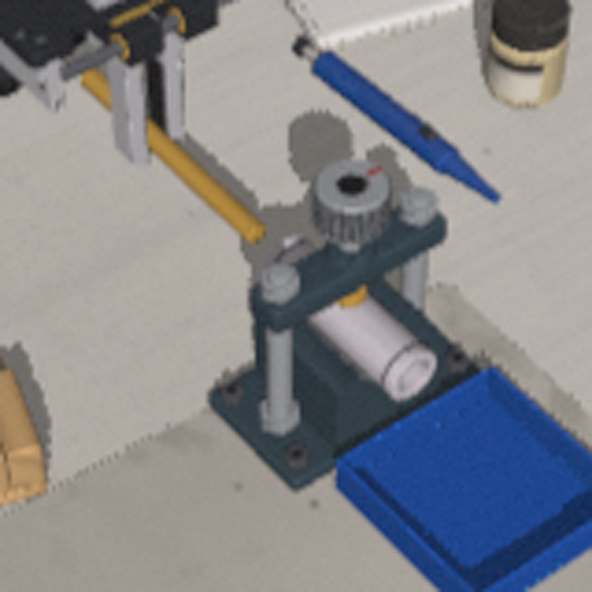

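View pics/tc6.png

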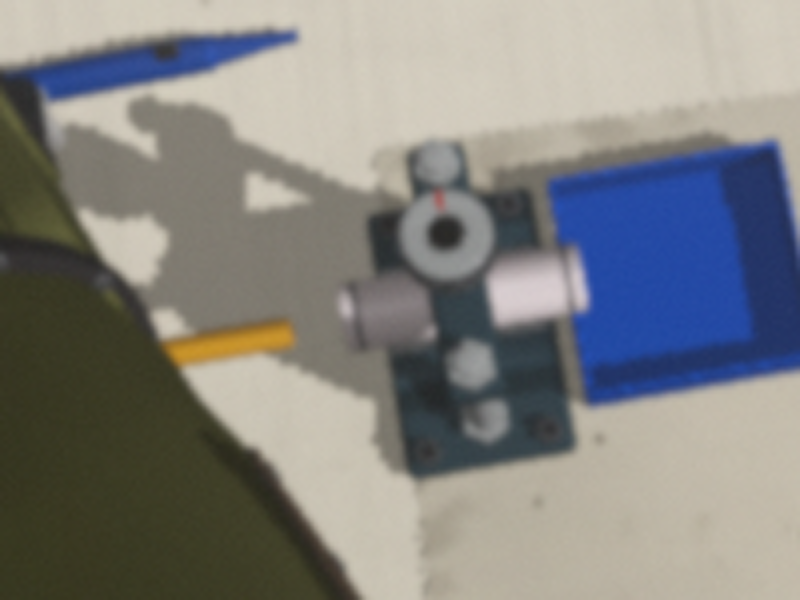

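The wrist view shows the rod gripped straight, its tail at (321,178). The scene view shows its tip just off the mouth, and the barrel, bar and knob undisturbed. I'll compare rod and barrel axes within the same camera, which cancels calibration error.

```bash
cat > cmp.py <<'E'
from h import *
import sys
def an(n,d,img):
    P=cloud(n,d); hsv=cv2.cvtColor(img,cv2.COLOR_BGR2HSV); X,Y,Z=P[...,0],P[...,1],P[...,2]
    rm=(hsv[...,0]>14)&(hsv[...,0]<28)&(hsv[...,1]>130)&(Z>48)&(Z<90)&(abs(X-598)<30)&(Y>170)&(Y<420)
    q=P[rm]
    out={}
    # per-y-bin: top ridge -> midpoint of across extents
    def line(q,y0,y1):
        r=[]
        for y in np.arange(y0,y1,5):
            k=q[(q[:,1]>=y)&(q[:,1]<y+5)]
            if len(k)>=6:
                t=np.percentile(k[:,2],90); r.append((y+2.5,(np.percentile(k[:,0],3)+np.percentile(k[:,0],97))/2,t))
        return np.array(r)
    R=line(q,q[:,1].min(),q[:,1].max()) if len(q) else []
    print(n,"rod n",len(q),"tip y",np.percentile(q[:,1],1).round(1) if len(q) else None)
    if len(R)>2: f=np.polyfit(R[:,0],R[:,1],1); g=np.polyfit(R[:,0],R[:,2],1); print("  rod x=%.2f at y=191, slope %.4f, ztop %.1f slope %.4f"%(np.polyval(f,191),f[0],np.polyval(g,191),g[0]))
    b=(hsv[...,1]<70)&(abs(X-598)<24)&(Z>60)&(Z<86)&(Y>75)&(Y<195); q=P[b]
    B=line(q,80,192); f=np.polyfit(B[:,0],B[:,1],1); print("  barrel x=%.2f at y=191, slope %.4f ztop %.1f"%(np.polyval(f,191),f[0],np.median(B[:,2])), "y ext",np.percentile(q[:,1],[1,99]).round(1)); print(np.round(B,1).tolist()[:0])
if __name__=="__main__":
    t=sys.argv[1]
    for n in ("top","scene"): an(n,np.load(f"pics/{n}{t}_d.npy"),cv2.imread(f"pics/{n}{t}.png"))
E
python3 cmp.py 6
python3 - <<'E'
from h import *
P=np.load("pics/w6_P.npy")
for v in (185,200,220,240,260,280): print(v,[P[v,u].round(1).tolist() for u in (308,315,321,327,333)])
E
```

```text
top rod n 200 tip y 216.8
  rod x=595.78 at y=191, slope -0.0299, ztop 69.7 slope 0.0112
  barrel x=595.27 at y=191, slope -0.0180 ztop 80.0 y ext [ 83.2 190.5]
[]
scene rod n 257 tip y 213.6
  rod x=594.17 at y=191, slope -0.0369, ztop 69.8 slope 0.0095
  barrel x=596.76 at y=191, slope 0.0020 ztop 79.6 y ext [ 79.5 188.5]
[]
185 [[587.5, 380.3, 66.8], [590.5, 380.6, 68.4], [593.1, 380.7, 69.0], [595.6, 380.8, 69.1], [598.2, 380.5, 66.0]]
200 [[587.7, 373.8, 66.5], [590.7, 374.1, 68.1], [593.2, 374.2, 68.6], [595.8, 374.3, 68.4], [598.4, 374.1, 67.0]]
220 [[587.9, 365.1, 67.4], [590.9, 365.4, 68.2], [593.5, 365.9, 69.9], [596.1, 365.6, 68.4], [598.7, 365.4, 66.9]]
240 [[588.0, 355.7, 65.7], [591.2, 356.7, 68.9], [593.8, 356.6, 68.3], [596.4, 356.8, 68.9], [599.1, 356.2, 66.2]]
260 [[588.2, 346.4, 65.8], [591.4, 347.2, 67.7], [594.0, 347.8, 69.4], [596.7, 347.4, 68.0], [599.4, 346.9, 66.3]]
280 [[588.4, 337.0, 66.3], [591.6, 338.1, 68.9], [594.3, 338.1, 68.7], [597.0, 338.1, 68.4], [599.8, 337.2, 66.0]]
```

Run:
```python
from h import *
t=cv2.imread("pics/top6.png")
for u in (226,232,238,256,258,260,262,264): print(u,"v200+",[tuple(int(x) for x in t[v,u])[0:3:2] for v in range(198,222)])
s=t[185:225,215:275]; cv2.imwrite("pics/z6.png",cv2.resize(s,None,fx=13,fy=13,interpolation=cv2.INTER_NEAREST))
```

```text
226 v200+ [(113, 126), (112, 127), (113, 127), (112, 127), (114, 128), (112, 127), (113, 127), (113, 128), (112, 128), (112, 127), (111, 127), (111, 125), (105, 124), (87, 118), (64, 126), (46, 149), (40, 174), (42, 192), (43, 199), (43, 197), (64, 188), (108, 186), (151, 191), (175, 199)]
232 v200+ [(112, 128), (112, 127), (112, 127), (112, 128), (112, 127), (111, 126), (114, 128), (112, 127), (113, 127), (112, 127), (110, 126), (105, 124), (87, 120), (63, 127), (46, 148), (40, 172), (42, 191), (45, 199), (48, 198), (68, 189), (111, 186), (154, 192), (176, 199), (183, 205)]
238 v200+ [(112, 127), (111, 125), (112, 127), (112, 126), (110, 125), (110, 126), (111, 126), (110, 124), (111, 126), (110, 125), (104, 122), (89, 119), (62, 126), (46, 148), (42, 172), (44, 192), (43, 198), (45, 195), (54, 184), (75, 159), (108, 148), (146, 167), (168, 190), (178, 200)]
256 v200+ [(111, 125), (108, 122), (102, 114), (101, 110), (114, 121), (136, 145), (155, 163), (169, 178), (179, 188), (179, 188), (167, 175), (143, 151), (124, 131), (113, 121), (109, 118), (106, 116), (105, 116), (103, 114), (
[... 531 characters left out ...]
1), (90, 94), (86, 90), (82, 87), (77, 82), (79, 83), (86, 96), (100, 111), (109, 122), (110, 124), (110, 126)]
262 v200+ [(106, 117), (102, 112), (103, 111), (106, 111), (107, 115), (114, 122), (116, 124), (120, 127), (125, 132), (128, 134), (129, 135), (123, 130), (118, 125), (114, 121), (109, 115), (105, 112), (102, 107), (93, 100), (93, 101), (97, 107), (104, 117), (108, 123), (110, 124), (112, 125)]
264 v200+ [(80, 82), (88, 94), (100, 106), (108, 114), (110, 116), (115, 121), (118, 125), (123, 129), (127, 133), (128, 135), (126, 132), (121, 128), (117, 124), (113, 121), (110, 117), (105, 112), (102, 109), (99, 107), (98, 106), (102, 114), (108, 122), (110, 124), (111, 126), (111, 124)]
```

View pics/z6.png

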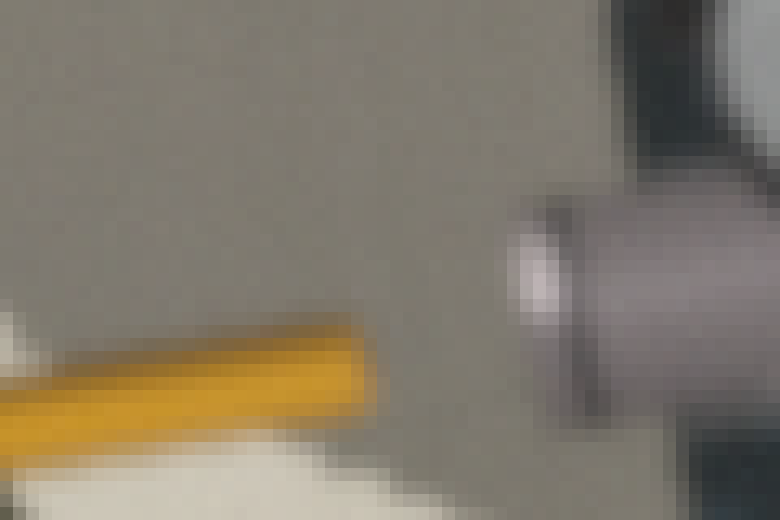

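Run:
```python
from h import *
r=[ray_z("top",u,v,62.5) for u,v in ((226,215.1),(238,213.5))]
print(np.round(r,1).tolist(), "rod x at y191", (r[1][0]+(r[1][0]-r[0][0])/(r[1][1]-r[0][1])*(191-r[1][1])).round(2), "with slope .0288", (r[1][0]+.0288*(r[1][1]-191)).round(2))
for c in ((260,208.7),(264,208.2)): print("barrel",ray_z("top",*c,65).round(2))
```

```text
[[595.9, 246.6, 62.5], [595.6, 224.7, 62.5]] rod x at y191 595.12 with slope .0288 596.59
barrel [597.78 183.88  65.  ]
barrel [597.61 176.59  65.  ]
```

The cameras agree the rod needs roughly +1 to +2.5 mm in x and +3 mm up. I'll correct by +1.6 and +3, then advance slowly and check the force.

>>> {"api": "play_rows", "payload": {
  "commands": [
    {"x":0,"y":0.0016,"z":-0.003,"wx":0,"wy":0,"wz":0,"grip":0.05},
    {"x":-0.01,"y":0,"z":0,"wx":0,"wy":0,"wz":0,"grip":0.05},
    {"x":-0.008,"y":0,"z":0,"wx":0,"wy":0,"wz":0,"grip":0.05},
    {"x":0,"y":0,"z":0,"wx":0,"wy":0,"wz":0,"grip":0.05}
  ]
}}

```text
clock: 13.35
eef_pos: [597.6, 303.6, 50.3]
eef_rot: [-3.142, 0.0, 1.598]
wrist_force: [-0.1, 0.7, -2.3]
finger_gap: 12.8
```

```bash
python3 - <<'E'
from h import *
st=manip.read_state()
print({k:np.round(st[k],3).tolist() for k in ("clock","eef_pos","eef_rot","wrist_force","finger_gap")})
for n in ("top","scene"):
    q,dd=manip.camera(n); cv2.imwrite(f"pics/{n}7.png",q[:,:,::-1]); np.save(f"pics/{n}7_d.npy",dd)
s=cv2.imread("pics/top7.png")[185:225,215:275]; s=cv2.resize(s,None,fx=9,fy=9,interpolation=cv2.INTER_CUBIC)
r=cv2.imread("pics/scene7.png")[170:230,290:350]; r=cv2.resize(r,None,fx=6,fy=6,interpolation=cv2.INTER_CUBIC)
cv2.imwrite("pics/z7.png",np.hstack([cv2.resize(s,(430,360)),r]))
E
python3 cmp.py 7
```

```text
{'clock': 13.35, 'eef_pos': [597.645, 303.638, 50.274], 'eef_rot': [-3.142, 0.0, 1.598], 'wrist_force': [-0.138, 0.722, -2.253], 'finger_gap': 12.837}
top rod n 188 tip y 199.7
  rod x=597.44 at y=191, slope -0.0168, ztop 73.2 slope 0.0137
  barrel x=595.05 at y=191, slope -0.0186 ztop 80.5 y ext [ 83.2 190.6]
[]
scene rod n 253 tip y 197.7
  rod x=594.94 at y=191, slope -0.0280, ztop 72.8 slope 0.0023
  barrel x=594.46 at y=191, slope -0.0148 ztop 79.7 y ext [ 79.4 187.6]
[]
```

View pics/z7.png

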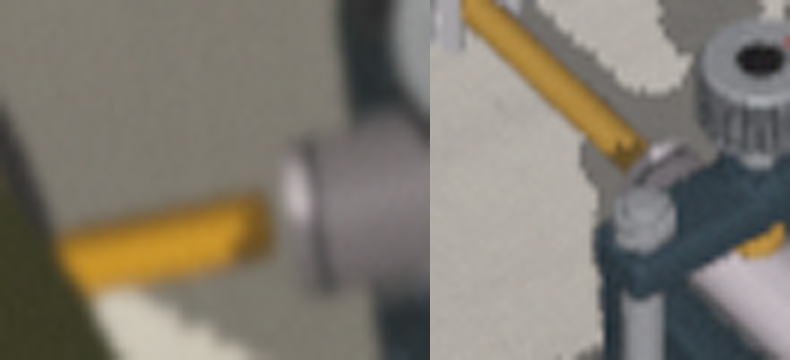

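The rod tip (crop left, 265,220) lines up with the mouth (centre ≈ 312,218). The arm had been lagging when I last looked, so it is now about 1 mm high and +0.7 in x. I'll trim that and enter the mouth.

>>> {"api": "play_rows", "payload": {
  "commands": [
    {"x":0,"y":-0.0006,"z":0.0013,"wx":0,"wy":0,"wz":0,"grip":0.05},
    {"x":-0.005,"y":0,"z":0,"wx":0,"wy":0,"wz":0,"grip":0.05},
    {"x":-0.005,"y":0,"z":0,"wx":0,"wy":0,"wz":0,"grip":0.05},
    {"x":-0.004,"y":0,"z":0,"wx":0,"wy":0,"wz":0,"grip":0.05}
  ]
}}

```text
clock: 13.95
eef_pos: [597.3, 290.1, 48.9]
eef_rot: [-3.142, 0.0, 1.599]
wrist_force: [-0.2, 0.7, -3.7]
finger_gap: 12.7
```

```bash
python3 s.py
```

```text
{'clock': 13.95, 'joints': [0.397, 0.703, 1.302, -0.0, 1.137, 0.369], 'eef_pos': [597.329, 290.07, 48.862], 'eef_rot': [-3.142, 0.0, 1.599], 'wrist_force': [-0.219, 0.709, -3.72], 'moment': [-0.041, 0.092, 0.025], 'finger_gap': 12.732}
```

The tip is about 8 mm inside the mouth with no contact force. Continuing.

>>> {"api": "play_rows", "payload": {
  "commands": [
    {"x":-0.007,"y":0,"z":0,"wx":0,"wy":0,"wz":0,"grip":0.05},
    {"x":-0.007,"y":0,"z":0,"wx":0,"wy":0,"wz":0,"grip":0.05},
    {"x":-0.007,"y":0,"z":0,"wx":0,"wy":0,"wz":0,"grip":0.05}
  ]
}}

```text
clock: 14.32
eef_pos: [597.9, 268.9, 48.9]
eef_rot: [3.142, 0.0, 1.599]
wrist_force: [-0.2, 0.1, -2.4]
finger_gap: 12.8
```

```bash
python3 s.py
```

```text
{'clock': 14.325, 'joints': [0.367, 0.686, 1.331, -0.0, 1.124, 0.339], 'eef_pos': [597.917, 268.943, 48.868], 'eef_rot': [3.142, 0.0, 1.599], 'wrist_force': [-0.229, 0.132, -2.396], 'moment': [0.014, 0.053, 0.026], 'finger_gap': 12.753}
```

>>> {"api": "play_rows", "payload": {
  "commands": [
    {"x":-0.006,"y":0,"z":0,"wx":0,"wy":0,"wz":0,"grip":0.05},
    {"x":-0.006,"y":0,"z":0,"wx":0,"wy":0,"wz":0,"grip":0.05}
  ]
}}

```text
clock: 14.58
eef_pos: [598.2, 257.1, 48.9]
eef_rot: [-3.142, 0.0, 1.599]
wrist_force: [-0.5, -0.6, -1.8]
finger_gap: 12.5
```

```bash
python3 s.py
```

```text
{'clock': 14.575, 'joints': [0.35, 0.676, 1.347, 0.0, 1.118, 0.321], 'eef_pos': [598.227, 257.121, 48.861], 'eef_rot': [-3.142, 0.0, 1.599], 'wrist_force': [-0.488, -0.605, -1.778], 'moment': [-0.049, 0.067, -0.017], 'finger_gap': 12.452}
```

>>> {"api": "play_rows", "payload": {
  "commands": [
    {"x":-0.006,"y":0,"z":0,"wx":0,"wy":0,"wz":0,"grip":0.05},
    {"x":-0.006,"y":0,"z":0,"wx":0,"wy":0,"wz":0,"grip":0.05},
    {"x":-0.006,"y":0,"z":0,"wx":0,"wy":0,"wz":0,"grip":0.05}
  ]
}}

```text
clock: 14.95
eef_pos: [598.7, 240.4, 49.1]
eef_rot: [3.141, -0.002, 1.6]
wrist_force: [0.3, 8.4, -1.9]
finger_gap: 12.9
```

```bash
python3 s.py
```

```text
{'clock': 14.95, 'joints': [0.324, 0.663, 1.368, 0.002, 1.109, 0.295], 'eef_pos': [598.713, 240.37, 49.078], 'eef_rot': [3.141, -0.002, 1.6], 'wrist_force': [0.257, 8.444, -1.916], 'moment': [1.393, 0.097, 0.056], 'finger_gap': 12.862}
```

>>> {"api": "play_rows", "payload": {
  "commands": [
    {"x":-0.006,"y":0,"z":0,"wx":0,"wy":0,"wz":0,"grip":0.05},
    {"x":-0.005,"y":0,"z":0,"wx":0,"wy":0,"wz":0,"grip":0.05}
  ]
}}

```text
clock: 15.2
eef_pos: [599.0, 229.5, 49.1]
eef_rot: [3.141, -0.002, 1.6]
wrist_force: [-1.1, 7.7, -2.0]
finger_gap: 12.8
```

```bash
python3 s.py
```

```text
{'clock': 15.2, 'joints': [0.308, 0.656, 1.381, 0.002, 1.104, 0.278], 'eef_pos': [598.972, 229.45, 49.072], 'eef_rot': [3.141, -0.002, 1.6], 'wrist_force': [-1.082, 7.7, -1.97], 'moment': [1.477, 0.106, 0.028], 'finger_gap': 12.758}
```

About 8 N along the axis, so the plug is moving. I'll check that the barrel isn't sliding and carry on.

```bash
cat > bar.py <<'E'
from h import *
import sys
t=sys.argv[1]
for n in ("top","scene"):
    q,dd=manip.camera(n); cv2.imwrite(f"pics/{n}{t}.png",q[:,:,::-1]); np.save(f"pics/{n}{t}_d.npy",dd)
    for tag in ("6",t):
        P=cloud(n,np.load(f"pics/{n}{tag}_d.npy")); X,Y,Z=P[...,0],P[...,1],P[...,2]; g=cv2.cvtColor(cv2.imread(f"pics/{n}{tag}.png"),cv2.COLOR_BGR2HSV)
        q=Y[(g[...,1]<60)&(abs(X-598)<12)&(Z>68)&(Z<86)&(Y<130)&(Y>60)]; print(n,tag,"far end y",np.percentile(q,[1,3,6]).round(1))
s=cv2.imread(f"pics/scene{t}.png")[160:310,290:440]; cv2.imwrite(f"pics/sc{t}.png",cv2.resize(s,None,fx=4,fy=4,interpolation=cv2.INTER_CUBIC))
E
python3 bar.py 8
```

```text
top 6 far end y [82.5 83.6 84.8]
top 8 far end y [82.7 83.7 84.7]
scene 6 far end y [79.4 80.1 81. ]
scene 8 far end y [79.5 80.2 80.6]
```

View pics/sc8.png

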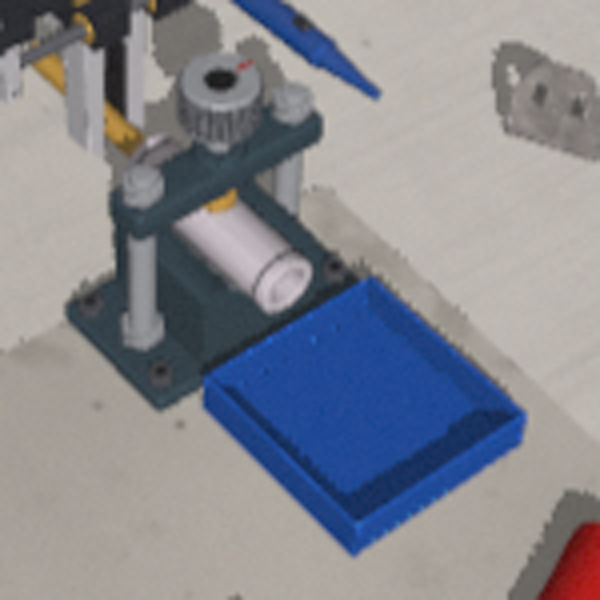

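The barrel hasn't moved: its far end is at the same y as before, and the picture shows it in place at (285,280). Pushing on to y≈207.

>>> {"api": "play_rows", "payload": {
  "commands": [
    {"x":-0.006,"y":0,"z":0,"wx":0,"wy":0,"wz":0,"grip":0.05},
    {"x":-0.006,"y":0,"z":0,"wx":0,"wy":0,"wz":0,"grip":0.05},
    {"x":-0.006,"y":0,"z":0,"wx":0,"wy":0,"wz":0,"grip":0.05},
    {"x":-0.005,"y":0,"z":0,"wx":0,"wy":0,"wz":0,"grip":0.05}
  ]
}}

```text
clock: 15.8
eef_pos: [599.7, 206.4, 49.1]
eef_rot: [3.141, -0.002, 1.6]
wrist_force: [0.4, 8.8, -2.6]
finger_gap: 12.7
```

```bash
python3 s.py
```

```text
{'clock': 15.8, 'joints': [0.273, 0.641, 1.405, 0.002, 1.094, 0.243], 'eef_pos': [599.657, 206.411, 49.052], 'eef_rot': [3.141, -0.002, 1.6], 'wrist_force': [0.359, 8.788, -2.567], 'moment': [1.414, 0.093, -0.033], 'finger_gap': 12.704}
```

>>> {"api": "play_rows", "payload": {
  "commands": [
    {"x":-0.005,"y":0,"z":0,"wx":0,"wy":0,"wz":0,"grip":0.05},
    {"x":0,"y":0,"z":0,"wx":0,"wy":0,"wz":0,"grip":0.4},
    {"x":0,"y":0,"z":0,"wx":0,"wy":0,"wz":0,"grip":0.4},
    {"x":0,"y":0,"z":0,"wx":0,"wy":0,"wz":0,"grip":0.4},
    {"x":0.02,"y":0,"z":0.001,"wx":0,"wy":0,"wz":0,"grip":0.4},
    {"x":0.02,"y":0,"z":0.001,"wx":0,"wy":0,"wz":0,"grip":0.4},
    {"x":0,"y":0,"z":0,"wx":0,"wy":0,"wz":0,"grip":0.4}
  ]
}}

```text
clock: 16.68
eef_pos: [598.3, 242.5, 46.6]
eef_rot: [-3.141, 0.0, 1.602]
wrist_force: [-0.6, 0.1, -1.0]
finger_gap: 37.7
```

Run:
```python
from h import *
st,p,d,P=wshot("w9"); 
print({k:np.round(st[k],3).tolist() for k in ("clock","eef_pos","eef_rot","wrist_force","finger_gap")})
hsv=cv2.cvtColor(p,cv2.COLOR_RGB2HSV); X,Y,Z=P[...,0],P[...,1],P[...,2]
m=(hsv[...,0]>14)&(hsv[...,0]<26)&(hsv[...,1]>120)&(abs(X-598)<25)&(Y>200)&(Z>50)&(Z<80)
q=P[m]; print(len(q)); 
if len(q): print("tail y",np.percentile(q[:,1],[50,98,99.5]),"x",np.percentile(q[:,0],[2,50,98]),"ztop",np.percentile(q[:,2],[50,90]))
```

```text
{'clock': 16.675, 'eef_pos': [598.26, 242.522, 46.553], 'eef_rot': [-3.141, 0.0, 1.602], 'wrist_force': [-0.595, 0.066, -1.028], 'finger_gap': 37.683}
2751
tail y [238.21281091 263.56310505 264.24561448] x [593.05074337 599.22016418 605.61873548] ztop [68.02332869 69.26638341]
```

View pics/w9.png

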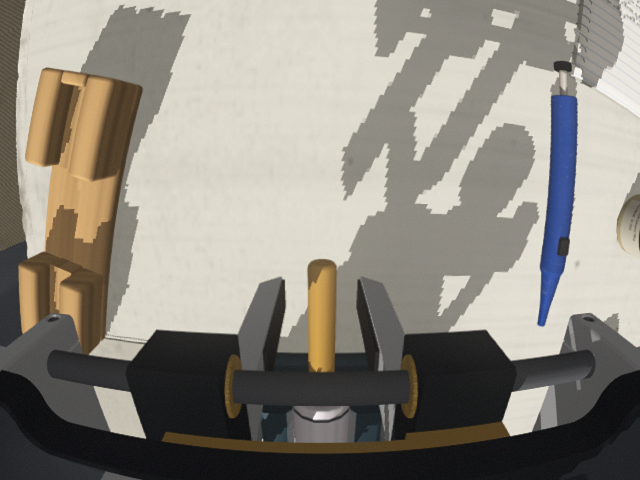

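The rod stays in the barrel with its tail at (321,265), y≈264.5. I'll regrip near the tail and push on.

>>> {"api": "play_rows", "payload": {
  "commands": [
    {"x":0.0075,"y":0,"z":0,"wx":0,"wy":0,"wz":0,"grip":0.4},
    {"x":0,"y":0,"z":0,"wx":0,"wy":0,"wz":0,"grip":0.05},
    {"x":0,"y":0,"z":0,"wx":0,"wy":0,"wz":0,"grip":0.05},
    {"x":0,"y":0,"z":0,"wx":0,"wy":0,"wz":0,"grip":0.05},
    {"x":0,"y":0,"z":0,"wx":0,"wy":0,"wz":0,"grip":0.05},
    {"x":-0.005,"y":0,"z":0,"wx":0,"wy":0,"wz":0,"grip":0.05},
    {"x":-0.005,"y":0,"z":0,"wx":0,"wy":0,"wz":0,"grip":0.05}
  ]
}}

```text
clock: 17.6
eef_pos: [598.7, 239.1, 47.0]
eef_rot: [3.141, -0.002, 1.6]
wrist_force: [0.2, 6.1, -1.2]
finger_gap: 12.5
```

```bash
python3 s.py
```

```text
{'clock': 17.6, 'joints': [0.322, 0.665, 1.371, 0.002, 1.104, 0.293], 'eef_pos': [598.673, 239.06, 46.977], 'eef_rot': [3.141, -0.002, 1.6], 'wrist_force': [0.218, 6.099, -1.241], 'moment': [1.287, 0.096, -0.012], 'finger_gap': 12.452}
```

>>> {"api": "play_rows", "payload": {
  "commands": [
    {"x":-0.005,"y":0,"z":0,"wx":0,"wy":0,"wz":0,"grip":0.05},
    {"x":-0.005,"y":0,"z":0,"wx":0,"wy":0,"wz":0,"grip":0.05},
    {"x":-0.003,"y":0,"z":0,"wx":0,"wy":0,"wz":0,"grip":0.05}
  ]
}}

```text
clock: 17.98
eef_pos: [599.2, 224.7, 46.9]
eef_rot: [3.141, -0.0, 1.599]
wrist_force: [-0.1, 1.5, 0.7]
finger_gap: 12.9
```

```bash
python3 s.py; python3 bar.py 10
```

```text
{'clock': 17.975, 'joints': [0.301, 0.656, 1.386, 0.0, 1.099, 0.273], 'eef_pos': [599.223, 224.689, 46.936], 'eef_rot': [3.141, -0.0, 1.599], 'wrist_force': [-0.079, 1.505, 0.707], 'moment': [0.296, 0.077, -0.005], 'finger_gap': 12.857}
top 6 far end y [82.5 83.6 84.8]
top 10 far end y [82.5 83.4 84.7]
scene 6 far end y [79.4 80.1 81. ]
scene 10 far end y [79.  79.7 80.6]
```

View pics/sc10.png

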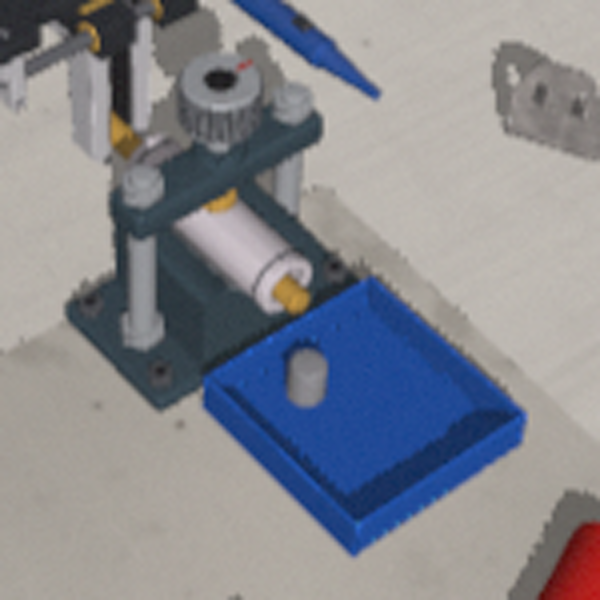

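The plug is in the blue tray at (307,377), the rod tip shows at (292,293), and the barrel hasn't moved. I'll release the rod in the barrel, then back off and up.

>>> {"api": "play_rows", "payload": {
  "commands": [
    {"x":0,"y":0,"z":0,"wx":0,"wy":0,"wz":0,"grip":0.5},
    {"x":0,"y":0,"z":0,"wx":0,"wy":0,"wz":0,"grip":0.5},
    {"x":0,"y":0,"z":0,"wx":0,"wy":0,"wz":0,"grip":0.5},
    {"x":0.04,"y":0,"z":0,"wx":0,"wy":0,"wz":0,"grip":0.5},
    {"x":0.05,"y":0,"z":0,"wx":0,"wy":0,"wz":0,"grip":0.5},
    {"x":0,"y":0,"z":-0.05,"wx":0,"wy":0,"wz":0,"grip":0.5},
    {"x":0,"y":0,"z":-0.05,"wx":0,"wy":0,"wz":0,"grip":0.5},
    {"x":0,"y":0,"z":0,"wx":0,"wy":0,"wz":0,"grip":0.5},
    {"x":0,"y":0,"z":0,"wx":0,"wy":0,"wz":0,"grip":0.5}
  ]
}}

```text
clock: 19.2
eef_pos: [596.3, 314.9, 146.0]
eef_rot: [-3.141, 0.0, 1.599]
wrist_force: [-0.2, 0.0, -0.0]
finger_gap: 46.6
```

```bash
python3 s.py; python3 bar.py 11
python3 - <<'E'
from h import *
for n in ("top","scene"):
    P=cloud(n,np.load(f"pics/{n}11_d.npy")); g=cv2.cvtColor(cv2.imread(f"pics/{n}11.png"),cv2.COLOR_BGR2HSV); X,Y,Z=P[...,0],P[...,1],P[...,2]
    m=(g[...,1]<80)&(abs(X-608)<48)&(abs(Y-32)<50)&(Z>6)&(Z<40); q=P[m]; print(n,len(q),np.median(q,0).round(1) if len(q) else None, np.percentile(q[:,2],95) if len(q) else None)
E
```

```text
{'clock': 19.2, 'joints': [0.432, 0.628, 1.187, -0.0, 1.328, 0.403], 'eef_pos': [596.267, 314.878, 146.019], 'eef_rot': [-3.141, 0.0, 1.599], 'wrist_force': [-0.239, 0.023, -0.041], 'moment': [-0.099, 0.039, -0.041], 'finger_gap': 46.618}
top 6 far end y [82.5 83.6 84.8]
top 11 far end y [82.4 83.4 84.7]
scene 6 far end y [79.4 80.1 81. ]
scene 11 far end y [79.2 80.1 80.7]
top 89 [598.9  63.5  24.4] 27.910046106336317
scene 105 [597.3  57.6  22.2] 26.473323494927257
```

View pics/sc11.png

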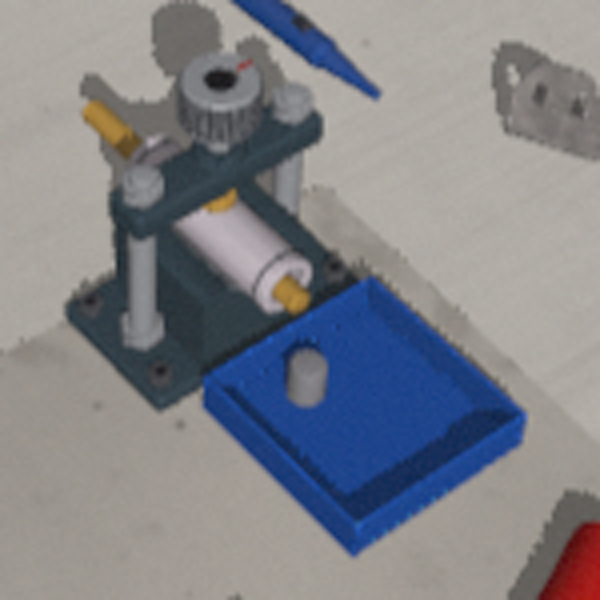

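View pics/top11.png

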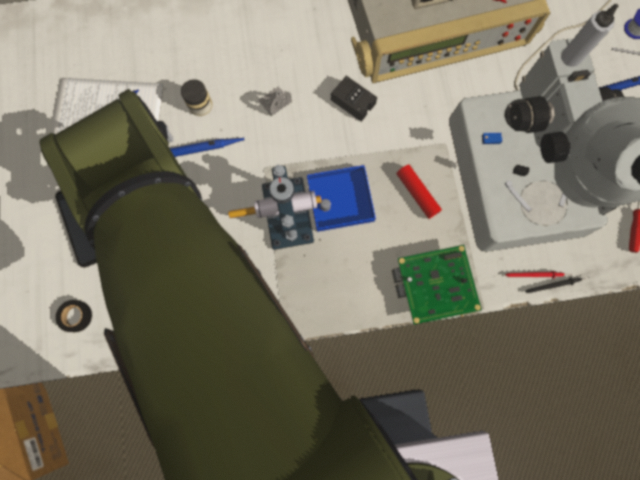

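The plug stands still in the tray (scene crop 307,377), about 28 mm from its centre with its top at z≈27. The rod rests in the barrel, the knob's mark hasn't moved and the gripper is clear. Handing in.

```bash
python3 -c "
from cell import manip
print(manip.sign_off()); print(manip.read_state()['clock'])"
```

```text
the job is handed in; nothing more can be done
None
the job is handed in; nothing more can be done
```

The job is handed in at about 19 s: the barrel is clamped, the solder plug is in the blue tray, and the rod is resting in the barrel.

- **Thumbscrew:** I turned it about 2.7 rad clockwise. I stopped when the wrist moment rose from about 0.2 to 0.53 N m, below the 0.7 N m crush limit. The knob had sunk about 1.9 mm by then.
- **Rod:** I took the rod out of its block, lined it up with the barrel mouth and pushed at about 8 N. I let go once inside the barrel, regripped near the tail, and pushed until the plug dropped.
- **Last checks:**
  - The plug lies still in the tray, about 28 mm from its centre along y, with its top about 27 mm above the bench.
  - The barrel's far end is within 0.5 mm of where it was before the push.
  - The knob's mark has not moved since it was released.
  - The gripper is clear, with about 0 N on the wrist.

**Disagreements:**
- **Cameras:** the fixed cameras differed from the wrist camera by 2–3 mm. I trusted the wrist camera, because two views from different angles agreed.
- **Moment reading:** one reading stayed flat at 0.40 N m during the final tightening, before the next step confirmed the screw was home.
- **Not measured:** I had no direct reading of the screw angle or the hub wind-up, so "home" rests on the moment, the sinking and the mark.

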